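Set the catch tub under the test pump's spout and open its sunken drain valve

ROBOT

A 6-joint arm with a two-finger parallel gripper is mounted at the origin on the work surface. World frame = base frame: x ahead of the robot, y to its left, z up, the work surface at z = 0. Lengths are in mm, angles in rad, forces in N, time in s.
With the tool pointing down it reaches from about 275 to 750 mm from the base axis. Payload 10.2 kg.
Tool frame: the origin (TCP) lies at the centre of the arm's flange, where the gripper is bolted on; the fingertips stand ctrl.tip_reach ahead of it and the grasp point (between the pads) lies 155 mm ahead of it (ctrl.tip_reach is the distance from the TCP to the fingertips, in mm); z points along the fingers, y is the direction in which the jaws open and shut (so a half turn about z gives the same grasp; the last joint's range is limited). The gripper opens to 85 mm and grips with 20 to 120 N. Pads are 22 mm wide; open, the fingers measure 114 mm over their backs; the gripper's body (76 mm by 85 mm) begins 54 mm behind the grasp point. The pads swing forward as they close: fully open they stand 13 mm farther back than shut.
Start: joints at [0.928, 0.313, 1.498, -0, 1.331, -0.223], TCP at [213.992, 479.416, 404.694] pointing down, gripper open.
Joint ranges: [-2.94, 2.94], [-0.97, 2.17], [0.19, 2.56], [-1.23, 4.37], [0.02, 3.11], [-2.88, 2.88]. Speed limits (rad/s): [2.39, 2.39, 3.01, 3.14, 3.14, 3.14].

INTERFACE

Orientations are given as a unit quaternion [w, x, y, z].
In Python, from rig import ctrl, viewer gives the robot as it stands.
- The arm moves only by the tool drive_tool, never from a script. Its argument "rows" is a list that holds one entry, the list of rows, each a list of 6 numbers: the shift along the world's x, y, z normalised to -1 to 1, where 1 is 0.1 m, then the turn, a rotation vector about the world's x, y, z normalised to -1 to 1, where 1 is 90 degrees. A call has 1 to 10 rows; each row is the pose to reach, as a shift and turn from the pose measured when the call began; what a row does not reach only later rows make up. A row lasts 1/8 s, in which the tool goes at most 62.5 mm and 10.7 degrees, less where a joint would pass 70% of its speed; a pose out of reach is approached as far as the arm can. A call with a number of a shift or a turn outside -1 to 1 is refused whole. A call with a gripper value outside its range is refused whole. "fingers" is the opening, from -1 (shut) to 1 (fully open), set as the call begins (left out, the last holds). The fingers move at their own pace and stop on an object; "force" is the grip in N (left out, the last holds). Time passes only in rows, so rows that repeat a pose let the fingers close. It gives the time, the measured TCP pose, the force and the opening at its end, in the units of the state.
- ctrl.sense(): the state, without advancing time (a new reading comes with each control period).
- viewer.capture(name): name is "scene" or "top"; returns the picture (384x512x3 uint8, red, green, blue); there is no depth.
- viewer.calibration(name): a dict with "mtx" (3x3 intrinsics, pixels), "extrinsics" (4x4, takes a point from camera to world coordinates). Camera axes: x right, y up, looking along -z (the intrinsics and any distortion apply to the point x, -y, -z); pixel columns grow to the right and rows downward; lengths in mm; the calibration is good to about 2 mm. A picture is of the moment at which its call begins. calibration takes no time and is no camera call.
- ctrl.finish_job(): hands the job in, once; it reports no verdict.
The state is a dict: "time_s": time; "joints": joint angles; "dq": joint speeds; "tau": joint torques, N m; "eef_pos": TCP position; "ee_rot": TCP orientation; "force": force on the tool from outside, world axes, zero at the start; "wrist_torque": the same for the moment, N m; "grip_width": opening from 0.0 (shut) to 1.0 (fully open).
Only numpy, scipy, OpenCV 4.12 (cv2) and the standard library are available. Lean on these libraries where they do the work, as an engineer would, in place of code of your own. Each camera call takes 0.05 s, during which the arm holds its last target.

TASK

The pipe test pump is going back into store and must be left to drain. Turn the white tub the right way up, stand it on the bench under the drain spout so that the spout is over its mouth, and only then turn the sunken drain knob anticlockwise to its stop, fully open. Leave the tin and the pipe fittings where they are.

Things in the scene. Friction and masses are not known exactly. Their poses are not given: they have to be found in the camera images.
- pump: Grey pipe-test pump, fixed, 280 deep (x) x 260 wide (y) mm. Origin: centre of its underside; +x to its rear, +y to the left of someone facing its panel, z up. Front face upright to z = 100; then the control panel slopes up at 35 degrees from level (x = -140, z = 100 to x = +30, z = 219); the flat rear top is at z = 219, with a carrying handle at x = +100, up to z = 304.
- recess (a point): Centre of the mouth of the round recess in the right half of the sloping panel, on the panel's face: x = -55, y = -50, z = 160 mm in the pump's frame; axes as the pump's. The recess is 92 mm across, 50 mm deep and square to the panel, with a bezel 98 mm across standing 4 mm proud round its mouth. Left of it is a round gauge 86 mm across, 14 mm proud.
- spout (a point): Lower end of the brass drain spout: centre of its 19 mm outlet, which points down 155 mm above the bench, at x = 0, y = -215 mm in the pump's frame. It hangs from a 17 mm thick pipe that comes straight out of the pump's right side face (y = -130) at z = 180. Axes as the pump's.
- drain_knob (a joint): Angle of the drain knob in rad: 0 = shut, 1.57 = fully open (a quarter turn, its stop). It grows as the knob is turned anticlockwise as seen by someone looking into the recess. A white line on the bar marks its +x end; on the panel a single white mark stands at shut, a double one at fully open. Starts between 0 and 0.4; friction about 0.12 N m; stays where it is left.
- knob_grip (a point): Grip point of the black drain knob: on its axis, 34 mm above the recess floor, 16 mm below the panel's face. Turns with the knob: z = knob axis, straight out of the recess (35 degrees from vertical); x = along its bar, 62 mm long (x), 18 mm thick (y), top 8 mm above this point. Under the bar a disc 64 mm across, its top 22 mm below this point. At 0 rad x points straight up the slope.
- tub: White plastic tub of square section, 52 x 52 mm outside, 72 mm tall, walls and bottom 4 mm, 60 to 130 g. Starts mouth-down on the bench. Origin: centre of the plane of its mouth; its z axis runs from mouth to closed bottom (up while mouth-down, down once it is the right way up); x and y are square to its sides.
- tub_mouth (a point): Centre of the plane of the tub's mouth (same as the tub's origin). Axes as the tub's.
- tub_middle (a point): Centre of the tub, half way between mouth and bottom (36 mm from each). Axes as the tub's.
- tub_bottom (a point): Centre of the outer face of the tub's closed bottom, 72 mm from the mouth. Axes as the tub's.
- tin: Bystander: upright round steel tin with a paper label, 77 mm across and 107 mm tall, loose. Origin: centre of its underside, z up.
- elbow: Bystander: grey plastic 90-degree pipe elbow of 60 mm pipe lying on the bench, 60 mm high, loose. One end points to -x (centre line y = -32, ends at x = -67 mm), the other to +y (centre line x = +18, ends at y = +53 mm), joined by a bend; it fits in a circle of 95 mm radius about its origin (on the bench).
- tee: Bystander: grey plastic pipe tee of 60 mm pipe lying on the bench, 60 mm high, loose; its run lies along x (121 mm long, centre line y = -12 mm), its side branch points to +y (ends at y = +45 mm); it fits in a circle of 75 mm radius about its origin (on the bench).
Not all that is in view belongs to the job. Leave any yellow look-alike of the tub alone.

How it is judged:
By the outcome, as a careful person would: the job done as asked, in the order asked, and still so for the second after the job is handed in, with the robot touching nothing.
It also fails if it takes over 72 s, if anything falls off the work surface, if the arm or the gripper's body presses on something with over 40 N, if the wrist force passes 120 N, or if a joint passes its speed limit or range.

## Working session

There is one attempt and no reset: what is moved stays moved. The work goes in short steps, Python scripts to look and compute and a tool call to move; the robot and the scene stay as the last step left them, time stands still between calls to the robot, and variables do not carry over. Pictures are saved under pics/ and viewed, and the job is handed in when it is done.

Besides the shell and the picture viewer there is one more tool, called after "Request:" as name(argument=value, ...), one argument or row to a line, values as JSON. drive_tool: Moves the arm, as the interface text tells. Scaled input: -1 to 1 covers 0.1 m each way for a shift and 90 degrees each way for a turn. Its arguments: {"type":"object","properties":{"rows":{"type":"array","items":{"type":"array","items":{"type":"array","items":{"type":"number"}}}},"fingers":{"type":"number"},"force":{"type":"number"}},"required":["rows"]}

```bash
ls; mkdir -p pics; python3 - <<'E'
from rig import ctrl, viewer
import cv2
for n in("scene","top"):
    im=viewer.capture(n); cv2.imwrite(f"pics/{n}0.png",im[:,:,::-1])
    c=viewer.calibration(n); print(n,c)
print(ctrl.sense(), ctrl.tip_reach)
E
```

```text
pics
scene {'mtx': array([[447.96145234,   0.        , 256.50530659],
       [  0.        , 447.96145234, 191.47768188],
       [  0.        ,   0.        ,   1.        ]]), 'extrinsics': array([[ 3.34521910e-02, -7.83961746e-01,  6.19907196e-01,
         1.28004238e+03],
       [ 9.99381593e-01,  1.95145878e-02, -2.92508519e-02,
        -9.98327431e+01],
       [ 1.08343155e-02,  6.20502346e-01,  7.84129744e-01,
         1.03452569e+03],
       [ 0.00000000e+00,  0.00000000e+00,  0.00000000e+00,
         1.00000000e+00]])}
top {'mtx': array([[371.98124618,   0.        , 258.2405066 ],
       [  0.        , 371.98124618, 194.59942835],
       [  0.        ,   0.        ,   1.        ]]), 'extrinsics': array([[-2.80588671e-02,  9.87644180e-01, -1.54180656e-01,
         3.99977840e+02],
       [-9.99590965e-01, -2.68690618e-02,  9.79576516e-03,
        -5.45604665e+01],
       [ 5.53204088e-03,  1.54392448e-01,  9.87994114e-01,
         1.10882324e+03],
       [ 0.00000000e+00,  0.00000000e+00,  0.00000000e+00,
         1.00000000e+00]])}
{'time_s': 0.1, 'joints': array([ 9.27628775e-01,  3.13389976e-01,  1.49836596e+00,  1.13351573e-05,
        1.33100035e+00, -2.23400735e-01]), 'dq': array([ 0.00031007, -0.00135887, -0.00203371,  0.00151022, -0.00042962,
        0.00147709]), 'tau': array([ 3.29701834e-03, -4.12896466e+01, -2.60140747e+01, -8.94516256e-05,
        2.98377679e-03,  7.25853579e-05]), 'eef_pos': array([213.95159605, 479.38821095, 404.19244287]), 'ee_rot': array([-2.49273436e-04,  2.08347153e-01,  9.78054766e-01, -5.25740005e-04]), 'force': array([0.25545446, 0.07604455, 0.63339751]), 'wrist_torque': array([2.05815831e-02, 5.11576534e-05, 1.36672208e-02]), 'grip_width': 0.9977269384488329} 173.4
```

View pics/scene0.png

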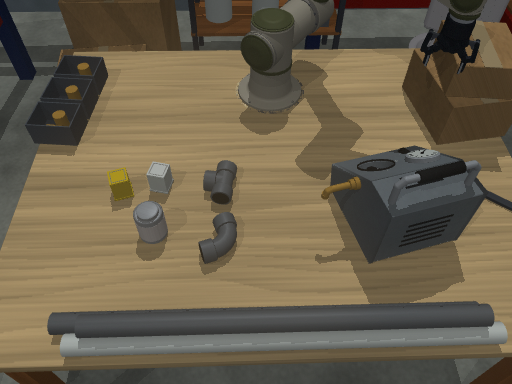

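View pics/top0.png

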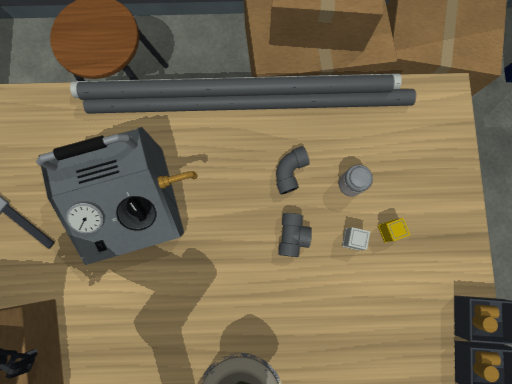

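The scene view shows the white tub at about (159,178), with the yellow look-alike at (120,184) and the tin at (150,222). The tee is at (221,182), the elbow at (219,238), the pump at (410,200) and the spout end at (326,195). In the top view the white tub is at (357,239), the yellow one at (394,230), the spout at about (193,176) and the knob at (136,212). I'm enlarging these next.

```bash
python3 - <<'E'
import cv2
def crop(src,x0,y0,w,h,s,out):
    im=cv2.imread(src)[y0:y0+h,x0:x0+w]
    im=cv2.resize(im,None,fx=s,fy=s,interpolation=cv2.INTER_CUBIC)
    for i in range(0,w,10):
        cv2.line(im,(i*s,0),(i*s,6 if i%50 else 14),(0,0,255),1)
        if (x0+i)%20==0: cv2.putText(im,str(x0+i),(i*s,24),0,.4,(0,0,255),1)
    for i in range(0,h,10):
        cv2.line(im,(0,i*s),(6,i*s),(0,0,255),1)
        if (y0+i)%20==0: cv2.putText(im,str(y0+i),(8,i*s+4),0,.4,(0,0,255),1)
    cv2.imwrite(out,im)
crop("pics/top0.png",30,120,180,150,4,"pics/c1.png")
crop("pics/top0.png",270,140,150,120,5,"pics/c2.png")
crop("pics/scene0.png",310,130,190,140,4,"pics/c3.png")
crop("pics/scene0.png",100,140,150,120,5,"pics/c4.png")
E
```

```text
(no output)
```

View pics/c1.png

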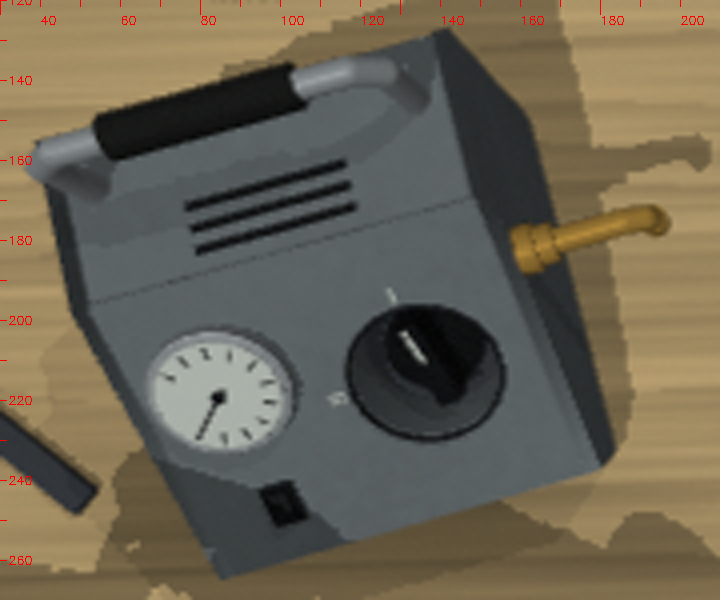

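View pics/c2.png

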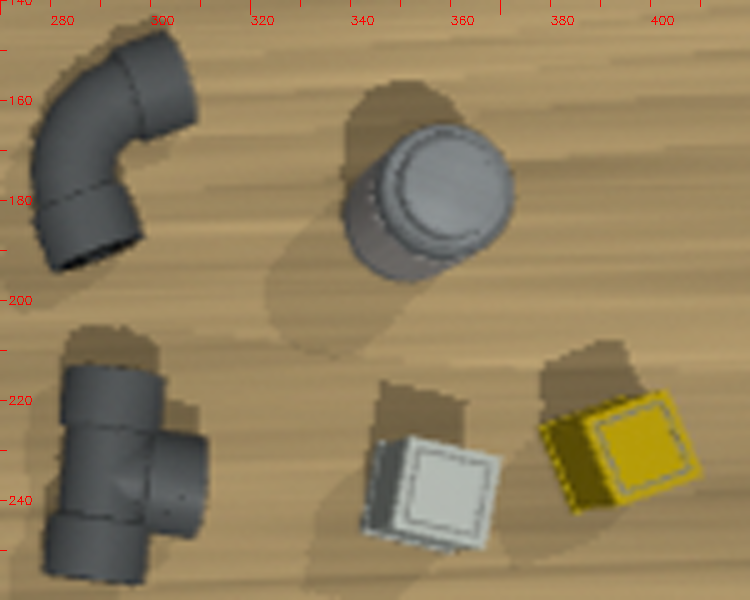

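View pics/c3.png

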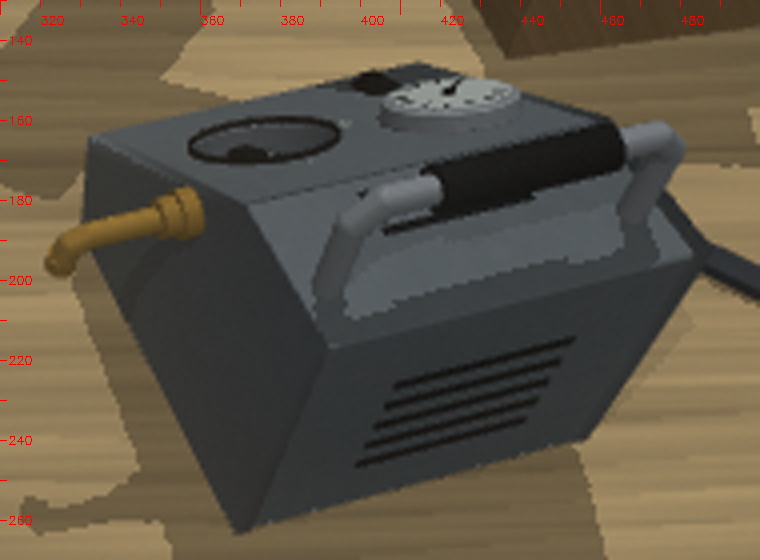

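View pics/c4.png

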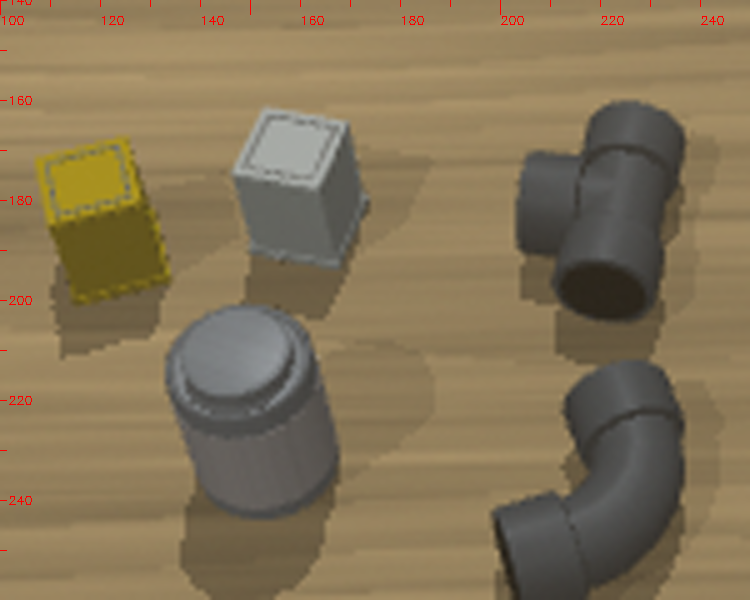

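```bash
cat > h.py <<'E'
import numpy as np, cv2
from rig import ctrl, viewer
from scipy.optimize import least_squares
from scipy.spatial.transform import Rotation as R
C={n:viewer.calibration(n) for n in("scene","top")}
def proj(n,P):
    P=np.atleast_2d(P).astype(float);E=C[n]["extrinsics"];K=C[n]["mtx"]
    q=(P-E[:3,3])@E[:3,:3]; q=q*[1,-1,-1]; u=q@K.T
    return u[:,:2]/u[:,2:]
def ray(n,px,z):
    E=C[n]["extrinsics"];K=C[n]["mtx"]
    d=np.linalg.inv(K)@[px[0],px[1],1]; d=E[:3,:3]@(d*[1,-1,-1]); o=E[:3,3]
    return o+d*(z-o[2])/d[2]
def T(p,L):
    c,s=np.cos(p[2]),np.sin(p[2]); L=np.atleast_2d(L).astype(float)
    return np.c_[p[0]+c*L[:,0]-s*L[:,1],p[1]+s*L[:,0]+c*L[:,1],L[:,2]]
def crop(im,x0,y0,w,h,s,out):
    im=im[y0:y0+h,x0:x0+w,::-1]
    im=cv2.resize(im,None,fx=s,fy=s,interpolation=cv2.INTER_CUBIC)
    for i in range(w):
        if (x0+i)%20==0: cv2.line(im,(i*s,0),(i*s,6),(0,0,255),1);cv2.putText(im,str(x0+i),(i*s,20),0,.4,(0,0,255),1)
    for i in range(h):
        if (y0+i)%20==0: cv2.line(im,(0,i*s),(6,i*s),(0,0,255),1);cv2.putText(im,str(y0+i),(8,i*s+4),0,.4,(0,0,255),1)
    cv2.imwrite(out,im)
E
cat > fit.py <<'E'
from h import *
np.set_printoptions(precision=2,suppress=True)
A=[("top",(-140,-130,100),(180,237)),("top",(-140,130,100),(85.75,264.5)),("top",(30,-130,219),(147.5,169.25)),("top",(30,130,219),(52.5,195.5)),("top",(140,-130,219),(142,127)),
("scene",(140,-130,219),(392.5,217)),("scene",(140,130,219),(484.25,193.75)),("scene",(140,-130,0),(369.5,263.5)),("scene",(140,130,0),(456.5,240)),("scene",(30,-130,219),(372,181.5)),("scene",(-140,-130,100),(332.5,164.25)),("scene",(30,130,219),(462.5,160)),("scene",(-140,130,100),(415,145.75))]
def fit(A,p0):
    f=lambda p:np.concatenate([proj(n,T(p,L))[0]-px for n,L,px in A])
    r=least_squares(f,p0,loss="soft_l1"); return r.x,f(r.x).reshape(-1,2)
for s in ("all","top","scene"):
    p,r=fit([a for a in A if s=="all" or a[0]==s],[480,250,0.3]); print(s,p,"\n",r.T)
    if s=="all": P=p
a=26
B=[("top",(a,a,72),(352.4,227.2)),("top",(a,-a,72),(370,231.2)),("top",(-a,-a,72),(367,249.8)),("top",(-a,a,72),(349,246)),
("scene",(-a,-a,72),(153,161.6)),("scene",(-a,a,72),(170,164.8)),("scene",(a,a,72),(163.6,178.4)),("scene",(a,-a,72),(147,175.4)),("scene",(a,-a,0),(150,190.4)),("scene",(a,a,0),(168,193.2)),("scene",(-a,a,0),(173.2,180.4))]
for s in ("all","top","scene"):
    p,r=fit([b for b in B if s=="all" or b[0]==s],[300,-200,0.]); print("tub",s,p,"\n",r.T)
print("recess",T(P,(-55,-50,160)),"spout",T(P,(0,-215,155)),proj("top",T(P,(0,-215,155))),proj("scene",T(P,(0,-215,155))))
S=np.radians(35); n=np.array([-np.sin(S),0,np.cos(S)]); up=np.array([np.cos(S),0,np.sin(S)]); lf=np.array([0,1,0])
rc=np.array([-55,-50,160.]); g=rc-16*n
print("grip",T(P,g),"axis",T([0,0,P[2]],n))
for th in np.arange(0,.5,.1):
    x=np.cos(th)*up+np.sin(th)*lf
    print(th,"top",((proj("top",T(P,g+8*n+31*x))-[30,120])*4)[0],((proj("top",T(P,g+8*n))-[30,120])*4)[0],((proj("top",T(P,g+8*n-31*x))-[30,120])*4)[0])
E
python3 fit.py
```

```text
all [549.42 312.75  31.68] 
 [[-0.62 -1.1   4.3  -5.62 -0.95 -3.36  5.23 -0.75 -0.74 -4.44 -0.12  0.48
  -0.06]
 [-0.02  0.47 -1.34  2.31 -0.51  1.11 -1.5   2.77  2.12  0.07 -0.43 -1.16
  -0.62]]
top [549.86 310.28  31.67] 
 [[ 0.03 -0.61  5.49 -4.57  0.53]
 [ 0.22  0.04 -1.21  1.7  -0.47]]
scene [548.13 314.49   0.27] 
 [[-2.08  5.9   0.35 -0.12 -3.54  0.22  0.86 -0.08]
 [ 0.85 -2.36  2.53  1.32 -0.07 -0.45 -1.86 -1.11]]
tub all [ 431.79 -341.24 -326.97] 
 [[-0.84 -0.06 -0.22 -0.74 -0.5  -0.3   0.05 -0.96  0.51 -0.62 -0.11]
 [-0.18 -0.18 -0.33 -0.59 -0.4  -0.67 -0.75 -0.81  0.1   0.32 -0.22]]
tub top [ 430.88 -342.47   -0.24] 
 [[-0.41  0.38  0.28 -0.25]
 [ 0.16  0.1  -0.03 -0.24]]
tub scene [ 433.16 -340.29 -358.39] 
 [[-0.18  0.02  0.31 -0.69  0.77 -0.37  0.19]
 [-0.07 -0.3  -0.36 -0.48  0.44  0.69  0.15]]
recess [[509.18 250.26 160.  ]] spout [[604.87 105.03 155.  ]] [[193.   175.16]] [[325.91 196.48]]
grip [[518.04 252.63 146.89]] axis [[-0.55 -0.15  0.82]]
0.0 top [406.54 324.7 ] [424.94 365.93] [442.82 405.98]
0.1 top [401.88 326.28] [424.94 365.93] [447.34 404.43]
0.2 top [397.46 328.26] [424.94 365.93] [451.65 402.51]
0.30000000000000004 top [393.31 330.63] [424.94 365.93] [455.69 400.23]
0.4 top [389.48 333.35] [424.94 365.93] [459.43 397.61]
```

```bash
python3 - <<'E'
from h import *
np.set_printoptions(precision=0,suppress=True)
for nm,px,z in [("yel base corner L(376,224.8)",(378,224.8),72),("yel base bl",(385.5,242.5),0),("yel base l",(378,225),0),("yel top bl",(392,241.5),72),("yel top br",(410,234.5),72),("yel top tr",(403.5,218),72),("yel top tl",(388,226),72),
 ("tin top c",(359,177),107),("tee c",(292,236),30),("tee bottom",(290,257),30),("tee top",(292,213),30),("tee br",(311,237),30),("elbow br end",(290,190),30),("elbow TL end",(303,155),30),("elbow left",(277,175),30)]:
    print(nm,ray("top",px,z))
from rig import ctrl
P=[549.5,312,.265]
for nm,q in [("recess",(-55,-50,160)),("spout",(0,-215,155)),("rear",(140,-130,219)),("front",(-140,-130,100)),("frontL",(-140,130,100))]: print(nm,T(P,q),proj("top",T(P,q)))
E
```

```text
yel base corner L(376,224.8) [ 467. -397.   72.]
yel base bl [ 419. -438.    0.]
yel base l [ 472. -420.    0.]
yel top bl [ 420. -432.   72.]
yel top br [ 438. -484.   72.]
yel top tr [ 484. -470.   72.]
yel top tl [ 463. -424.   72.]
tin top c [ 598. -343.  107.]
tee c [ 445. -159.   30.]
tee bottom [ 385. -151.   30.]
tee top [ 511. -162.   30.]
tee br [ 440. -214.   30.]
elbow br end [ 579. -159.   30.]
elbow TL end [ 684. -202.   30.]
elbow left [ 626. -122.   30.]
recess [[510. 249. 160.]] [[136. 213.]]
spout [[606. 105. 155.]] [[193. 175.]]
rear [[719. 223. 219.]] [[141. 126.]]
front [[448. 150. 100.]] [[180. 237.]]
frontL [[380. 401. 100.]] [[ 85. 265.]]
```

Request:
drive_tool(
  rows=[
    [[0.45,-0.5,0,0,0,0],[0.9,-1,0,0,0,0],[0.9,-1,0,0,0,0]],
  ],
)

```text
time_s: 0.48
eef_pos: [305.8, 377.4, 404.0]
ee_rot: [-0.0, 0.21, 0.978, -0.001]
force: [-0.4, 0.0, -0.4]
grip_width: 0.996
```

```bash
cat > log.py <<'E'
from rig import ctrl
import json,numpy as np
s=ctrl.sense()
open("log.jsonl","a").write(json.dumps({k:np.array(s[k]).tolist() for k in("joints","eef_pos","ee_rot")})+"\n")
print({k:np.round(s[k],3).tolist() for k in("time_s","joints","eef_pos","ee_rot","force","grip_width")})
E
echo '{"joints":[0.927628775,0.313389976,1.49836596,0,1.33100035,-0.223400735],"eef_pos":[213.95159605,479.38821095,404.19244287],"ee_rot":[-0.000249273,0.208347,0.9780548,-0.0005257]}' > log.jsonl; python3 log.py
```

```text
{'time_s': 0.475, 'joints': [0.648, 0.227, 1.612, -0.001, 1.304, -0.499], 'eef_pos': [305.752, 377.376, 404.017], 'ee_rot': [-0.0, 0.21, 0.978, -0.001], 'force': [-0.419, 0.022, -0.383], 'grip_width': 0.996}
```

Request:
drive_tool(
  rows=[
    [[0.3,-0.5,0,0,0,0.05],[0.6,-1,0,0,0,0.11],[0.6,-1,0,0,0,0.11]],
  ],
)

```text
time_s: 0.85
eef_pos: [367.0, 275.6, 403.9]
ee_rot: [-0.0, 0.127, 0.992, -0.001]
force: [-1.5, -0.4, 0.5]
grip_width: 0.999
```

Request:
drive_tool(
  rows=[
    [[0,-0.6,0,-0.03,-0.11,0],[0,-1,0,-0.06,-0.22,0],[0,-1,0,-0.08,-0.32,0],[0,-1,0,-0.08,-0.32,0]],
  ],
)

```text
time_s: 1.35
eef_pos: [366.3, 176.4, 403.8]
ee_rot: [0.253, 0.123, 0.959, -0.031]
force: [0.2, 0.1, -0.4]
grip_width: 0.999
```

```bash
python3 log.py
```

```text
{'time_s': 1.35, 'joints': [0.204, -0.013, 1.912, -0.306, 0.794, -0.947], 'eef_pos': [366.284, 176.416, 403.844], 'ee_rot': [0.253, 0.123, 0.959, -0.031], 'force': [0.247, 0.114, -0.411], 'grip_width': 0.999}
```

Request:
drive_tool(
  rows=[
    [[0,-0.6,0,-0.02,-0.11,0],[0,-1,0,-0.05,-0.21,0],[0,-1,0,-0.08,-0.32,0],[0,-1,0,-0.08,-0.32,0]],
  ],
)

```text
time_s: 1.85
eef_pos: [366.5, 76.6, 403.8]
ee_rot: [0.491, 0.111, 0.862, -0.059]
force: [0.0, 0.4, -0.3]
grip_width: 1.002
```

```bash
python3 log.py
```

```text
{'time_s': 1.85, 'joints': [-0.076, -0.139, 2.109, -0.797, 0.205, -0.687], 'eef_pos': [366.477, 76.634, 403.792], 'ee_rot': [0.491, 0.111, 0.862, -0.059], 'force': [0.019, 0.368, -0.3], 'grip_width': 1.002}
```

```bash
cat > kin.py <<'E'
import numpy as np, json
from scipy.spatial.transform import Rotation as R
from scipy.optimize import least_squares
def fkR(q):
    z=lambda a:R.from_euler('z',a); y=lambda a:R.from_euler('y',a)
    A=z(q[0]); B=A*y(q[1]); Cc=B*y(q[2]); D=Cc*z(q[3]); E=D*y(q[4]); F=E*z(q[5])
    return A,B,Cc,D,E,F
def fk(q,p,full=False):
    A,B,Cc,D,E,F=fkR(q)
    sh=np.array([0,0,p[0]])+A.apply([p[6],p[7],0])
    el=sh+B.apply([p[8],0,p[1]])
    wr=el+Cc.apply([p[9],0,p[2]])
    w2=wr+D.apply([0,p[3],0])
    t=w2+E.apply([0,p[5],p[4]])
    return (t,F,[sh,el,wr,w2,t]) if full else (t,F)
def load():
    return [json.loads(l) for l in open("log.jsonl")]
def q2R(w): return R.from_quat([w[1],w[2],w[3],w[0]])
E
python3 - <<'E'
from kin import *
np.set_printoptions(precision=3,suppress=True)
D=load()
for d in D:
    F=fkR(d["joints"])[-1]; M=F.inv()*q2R(d["ee_rot"]); print(M.as_matrix().round(3).tolist())
f=lambda p:np.concatenate([fk(d["joints"],p)[0]-d["eef_pos"] for d in D]+[np.array(p)[6:]*0.02, (np.array(p)[[3,5]]-58)*.01])
r=least_squares(f,[200,400,400,58,100,58,0,0,0,0]); print(r.x,f(r.x))
E
```

```text
[[-0.0, -1.0, -0.0], [1.0, -0.0, 0.0], [-0.0, -0.0, 1.0]]
[[0.0, -1.0, -0.0], [1.0, 0.0, 0.0], [-0.0, -0.0, 1.0]]
[[0.0, -1.0, -0.0], [1.0, 0.0, 0.0], [-0.0, -0.0, 1.0]]
[[-0.0, -1.0, -0.0], [1.0, -0.0, 0.0], [-0.0, -0.0, 1.0]]
[178.334 443.928 390.715   0.31   81.593   0.312   0.683 115.692   0.375
  22.271] [-0.016  0.003 -0.127  0.05   0.057  0.085 -0.238  0.004  0.179  0.155
 -0.14  -0.137  0.014  2.314  0.007  0.445 -0.577 -0.577]
```

```bash
cat >> kin.py <<'E'
LO=np.array([-2.94,-.97,.19,-1.23,.02,-2.88]);HI=np.array([2.94,2.17,2.56,4.37,3.11,2.88])
def params():
    D=load()
    f=lambda p:np.concatenate([fk(d["joints"],p)[0]-d["eef_pos"] for d in D]+[np.array(p)[6:]*0.01, (np.array(p)[[3,5]])*.05])
    r=least_squares(f,[178,444,390,0,82,0,0,116,0,0]); return r.x,np.abs(f(r.x)[:-6]).max()
def toolR(az,al,flip=0):
    """az,al degrees: z pitched al below horizontal toward az; y horizontal at az+90 (flip: az-90)"""
    a,l=np.radians([az,al]); z=np.array([np.cos(l)*np.cos(a),np.cos(l)*np.sin(a),-np.sin(l)])
    y=np.array([-np.sin(a),np.cos(a),0])*(-1 if flip else 1); x=np.cross(y,z)
    return R.from_matrix(np.c_[x,y,z])
RZ=R.from_euler('z',np.pi/2)
def ik(pos,Rt,p,q0=None,n=30):
    rng=np.random.default_rng(0); out=[]
    seeds=[q0] if q0 is not None else []
    seeds+=[LO+rng.random(6)*(HI-LO) for _ in range(n)]
    for s in seeds:
        def f(q):
            t,F=fk(q,p); return np.r_[(t-pos)/100,((F*RZ).inv()*Rt).as_rotvec()]
        r=least_squares(f,np.clip(s,LO+1e-3,HI-1e-3),bounds=(LO,HI))
        if r.cost<1e-6 and not any(np.abs(r.x-o).max()<.02 for o in out): out.append(r.x)
    return out
E
cat > plan.py <<'E'
from kin import *
np.set_printoptions(precision=2,suppress=True)
p,e=params(); print(p,e)
def show(nm,g,az,al,fl,back=155):
    Rt=toolR(az,al,fl); t=np.array(g)-back*Rt.as_matrix()[:,2]
    print(nm,"flip",fl,"tcp",t.round(1))
    for q in ik(t,Rt,p):
        print("   ",q,[x.round(0).tolist() for x in fk(q,p,True)[2][1:3]])
for fl in(0,1):
    show("pick",(432,-341,43),-14,13,fl)
    show("place",(604,105,38),15,14,fl)
    show("knob",(518,252,147),15,55,fl)
E
python3 plan.py
```

```text
[192.98 440.78 395.54   0.07  81.8    0.07  -0.29 116.16   0.15  32.85] 0.08980203194084879
pick flip 0 tcp [ 285.5 -304.5   77.9]
    [-1.28  0.82  2.21  2.09  1.29  1.67] [[205.0, -275.0, 493.0], [208.0, -285.0, 96.0]]
place flip 0 tcp [458.7  66.1  75.5]
    [-0.19  0.83  2.12  2.66  1.16  1.66] [[341.0, 53.0, 490.0], [382.0, 46.0, 95.0]]
knob flip 0 tcp [432.1 229.  274. ]
    [ 0.25  0.32  1.92  0.03  0.29 -1.61] [[105.0, 146.0, 612.0], [387.0, 217.0, 341.0]]
pick flip 1 tcp [ 285.5 -304.5   77.9]
    [-1.28  0.82  2.21  2.09  1.29 -1.47] [[205.0, -275.0, 493.0], [208.0, -285.0, 96.0]]
place flip 1 tcp [458.7  66.1  75.5]
    [-0.19  0.83  2.12  2.66  1.16 -1.48] [[341.0, 53.0, 490.0], [382.0, 46.0, 95.0]]
knob flip 1 tcp [432.1 229.  274. ]
    [0.25 0.32 1.92 0.03 0.29 1.53] [[105.0, 146.0, 612.0], [387.0, 217.0, 341.0]]
```

```bash
cat > path.py <<'E'
from kin import *
from scipy.spatial.transform import Slerp
np.set_printoptions(precision=2,suppress=True)
p,e=params()
def track(q,wps,n=8):
    """wps list of (pos,R). prints joints at each waypoint, max step"""
    for pos,Rt in wps:
        t0,F=fk(q,p); R0=F*RZ; rv=(Rt*R0.inv()).as_rotvec()
        mx=0
        for k in range(1,n+1):
            tp=t0+(np.array(pos)-t0)*k/n; Rk=R.from_rotvec(rv*k/n)*R0
            f=lambda x:np.r_[(fk(x,p)[0]-tp)/100,((fk(x,p)[1]*RZ).inv()*Rk).as_rotvec(),(x-q)*1e-4]
            r=least_squares(f,np.clip(q,LO+1e-4,HI-1e-4),bounds=(LO,HI)); 
            mx=max(mx,np.abs(r.x-q).max()); err=np.linalg.norm(f(r.x)[:6]); q=r.x
        print(np.round(pos),"q",q,"err %.3f maxstep %.2f rot %.0f deg"%(err,mx,np.degrees(np.linalg.norm(rv))),"wrist",fk(q,p,True)[2][2].round(0),"el",fk(q,p,True)[2][1].round(0))
    return q
E
python3 - <<'E'
from path import *
q=np.array([-0.076,-0.139,2.109,-0.797,0.205,-0.687])
P=toolR(-14,13,0)
q=track(q,[((366,0,404),toolR(-14,60,0)),((366,-100,404),toolR(-14,85,0)),((330,-200,380),toolR(-14,88,0)),((290,-270,330),toolR(-14,60,0)),((225,-290,250),toolR(-14,30,0)),((219,-288,180),P),((219,-288,94),P),((285.5,-304.5,78),P),((285.5,-304.5,180),P),
 ((350,-150,220),P),((350,-100,220),toolR(-14,13,0)*R.from_euler('z',-90,degrees=True)),((350,-50,220),toolR(-14,13,1)),((400,50,200),toolR(15,13,1)),((420,55,85),toolR(15,14,1)),((459,66,76),toolR(15,14,1))])
E
```

```text
[366   0 404] q [-0.33 -0.14  2.03  0.07  0.73 -1.7 ] err 0.000 maxstep 0.34 rot 29 deg wrist [326.  10. 475.] el [-19. 130. 630.]
[ 366 -100  404] q [-0.58 -0.03  1.9   0.03  1.19 -1.92] err 0.000 maxstep 0.06 rot 25 deg wrist [359. -98. 485.] el [ 52. 105. 634.]
[ 330 -200  380] q [-0.86  0.02  1.92  0.02  1.18 -2.19] err 0.000 maxstep 0.04 rot 3 deg wrist [ 327. -199.  462.] el [ 93.  71. 634.]
[ 290 -270  330] q [-1.13  0.05  2.07  0.59  0.77 -2.84] err 0.000 maxstep 0.11 rot 28 deg wrist [ 250. -260.  401.] el [114.  31. 633.]
[ 225 -290  250] q [-1.3   0.12  2.22  0.76  0.59 -2.88] err 0.630 maxstep 0.06 rot 30 deg wrist [ 197. -272.  333.] el [126. -20. 631.]
[ 219 -288  180] q [-1.29  0.28  2.25  0.82  0.45 -2.88] err 1.025 maxstep 0.02 rot 50 deg wrist [ 201. -276.  275.] el [145. -83. 617.]
[ 219 -288   94] q [-1.24  0.54  2.24  0.63  0.18 -2.88] err 1.177 maxstep 0.07 rot 57 deg wrist [ 220. -280.  191.] el [ 183. -175.  572.]
[ 286. -304.   78.] q [-1.1   0.64  2.09  0.76  0.18 -2.88] err 1.106 maxstep 0.02 rot 66 deg wrist [ 281. -295.  172.] el [ 222. -181.  547.]
[ 286
[... 230 characters left out ...]
t [ 314. -124.  303.] el [141.  30. 625.]
[ 350 -100  220] q [-0.58  0.17  2.28 -0.45  0.02 -2.88] err 0.754 maxstep 0.21 rot 102 deg wrist [314. -67. 302.] el [124.  58. 628.]
[350 -50 220] q [-0.43  0.15  2.3  -1.23  0.02 -2.88] err 0.998 maxstep 0.78 rot 97 deg wrist [313. -14. 304.] el [106.  80. 629.]
[400  50 200] q [-0.11  0.3   2.18 -1.23  0.02 -2.88] err 1.131 maxstep 0.04 rot 74 deg wrist [358.  76. 284.] el [140. 101. 615.]
[420  55  85] q [-0.09  0.62  2.09 -1.23  0.02 -2.88] err 1.282 maxstep 0.04 rot 62 deg wrist [402.  79. 179.] el [266.  92. 551.]
[459  66  76] q [-0.07  0.69  1.98 -1.23  0.02 -2.88] err 1.231 maxstep 0.01 rot 71 deg wrist [437.  87. 166.] el [287.  97. 533.]
```

```bash
python3 - <<'E'
from path import *
q=np.array([-0.076,-0.139,2.109,-0.797,0.205,-0.687])
P=toolR(-14,13,1)
S=toolR(-14,80,0)*R.from_euler('z',90,degrees=True)
q=track(q,[((366,0,404),toolR(-14,60,0)),((366,-100,404),S),((330,-200,380),toolR(-14,80,1)),((290,-250,330),toolR(-14,60,1)),((240,-285,280),toolR(-14,30,1)),((219,-288,180),P),((219,-288,94),P),((285.5,-304.5,78),P),((285.5,-304.5,180),P),
 ((300,-250,220),P)])
for s in(90,-90):
    track(q,[((350,-150,220),toolR(-14,13,1)*R.from_euler('z',s,degrees=True)),((350,-50,220),toolR(-14,13,0)),((400,50,200),toolR(15,13,0)),((420,55,85),toolR(15,14,0)),((459,66,76),toolR(15,14,0))])
E
```

```text
[366   0 404] q [-0.33 -0.14  2.03  0.07  0.73 -1.7 ] err 0.000 maxstep 0.34 rot 29 deg wrist [326.  10. 475.] el [-19. 130. 630.]
[ 366 -100  404] q [-0.59 -0.05  1.92  0.07  1.11 -0.37] err 0.000 maxstep 0.19 rot 92 deg wrist [352. -97. 485.] el [ 47. 109. 633.]
[ 330 -200  380] q [-0.87 -0.01  1.95  0.12  1.06  0.89] err 0.000 maxstep 0.16 rot 90 deg wrist [ 316. -197.  461.] el [ 87.  77. 634.]
[ 290 -250  330] q [-1.11  0.01  2.1   0.59  0.76  0.33] err 0.000 maxstep 0.09 rot 20 deg wrist [ 250. -240.  401.] el [106.  47. 634.]
[ 240 -285  280] q [-1.38  0.11  2.28  1.48  0.91 -0.66] err 0.000 maxstep 0.14 rot 30 deg wrist [ 171. -268.  321.] el [123. -25. 631.]
[ 219 -288  180] q [-1.48  0.47  2.38  1.83  1.26 -1.28] err 0.000 maxstep 0.09 rot 17 deg wrist [ 142. -269.  198.] el [ 134. -186.  587.]
[ 219 -288   94] q [-1.48  0.77  2.35  1.9   1.34 -1.56] err 0.000 maxstep 0.04 rot 0 deg wrist [ 142. -269.  112.] el [ 144. -296.  508.]
[ 286. -304.   78.] q [-1.28  0.82  2.21  2.09  1.29 -1.47] err 0.000 maxstep 0.03 rot 0 deg wrist [ 208. -285.   96.] el [ 205. -275.  493.]
[ 2
[... 894 characters left out ...]
st [382.  46.  96.] el [341.  53. 490.]
[ 350 -150  220] q [-0.84  0.33  2.38  2.43  0.99 -2.85] err 0.000 maxstep 0.21 rot 90 deg wrist [ 273. -131.  238.] el [181. -28. 610.]
[350 -50 220] q [-0.47  0.14  2.32  1.19  0.02 -2.88] err 0.711 maxstep 0.19 rot 90 deg wrist [308. -25. 303.] el [106.  76. 630.]
[400  50 200] q [-0.17  0.29  2.19  1.09  0.1  -2.88] err 0.780 maxstep 0.04 rot 53 deg wrist [359.  56. 284.] el [144.  93. 615.]
[420  55  85] q [-0.13  0.62  2.1   1.03  0.02 -2.88] err 0.970 maxstep 0.04 rot 42 deg wrist [401.  64. 177.] el [269.  81. 551.]
[459  66  76] q [-0.1   0.69  1.99  1.07  0.02 -2.88] err 0.925 maxstep 0.01 rot 54 deg wrist [436.  73. 165.] el [290.  88. 533.]
```

```bash
cat > go.py <<'E'
from kin import *
from rig import ctrl
import sys
def rel(pos,Rt):
    s=ctrl.sense(); rv=(Rt*q2R(s["ee_rot"]).inv()).as_rotvec()
    d=(np.array(pos)-s["eef_pos"])/100; t=rv/(np.pi/2)
    n=int(np.ceil(max(np.linalg.norm(d)*100/62.5,np.degrees(np.linalg.norm(rv))/10.7)))
    print("go",d.round(3).tolist(),t.round(3).tolist(),"rows>=",n)
E
python3 - <<'E'
from go import *
rel((366,-23,404),toolR(-14,60,0)); rel((366,-23,404),toolR(-14,80,0)*R.from_euler('z',20,degrees=True))
E
```

```text
go [-0.005, -0.996, 0.002] [0.075, 0.316, 0.006] rows>= 3
go [-0.005, -0.996, 0.002] [0.255, 0.495, -0.182] rows>= 5
```

Request:
drive_tool(
  rows=[
    [[0,-0.3,0,0.02,0.11,0],[0,-0.6,0,0.05,0.21,0],[0,-1,0,0.075,0.316,0],[0,-1,0,0.075,0.316,0]],
  ],
)

```text
time_s: 2.35
eef_pos: [366.7, -23.1, 403.7]
ee_rot: [0.284, 0.123, 0.95, -0.041]
force: [-0.6, 0.3, -0.8]
grip_width: 0.995
```

```bash
python3 log.py; python3 - <<'E'
from go import *
rel((366,-100,404),toolR(-14,80,0)*R.from_euler('z',60,degrees=True))
E
```

```text
{'time_s': 2.35, 'joints': [-0.402, -0.143, 2.038, 0.114, 0.671, -1.783], 'eef_pos': [366.707, -23.072, 403.74], 'ee_rot': [0.284, 0.123, 0.95, -0.041], 'force': [-0.61, 0.329, -0.838], 'grip_width': 0.995}
go [-0.007, -0.769, 0.003] [0.303, 0.162, -0.615] rows>= 6
```

Request:
drive_tool(
  rows=[
    [[0,-0.2,0,0.05,0.03,-0.1],[0,-0.4,0,0.1,0.05,-0.2],[0,-0.6,0,0.15,0.08,-0.3],[0,-0.8,0,0.2,0.11,-0.41],[0,-0.8,0,0.25,0.135,-0.51],[0,-0.8,0,0.3,0.16,-0.61],[0,-0.8,0,0.3,0.16,-0.61]],
  ],
)

```text
time_s: 3.22
eef_pos: [367.3, -102.5, 403.7]
ee_rot: [0.082, 0.595, 0.799, 0.034]
force: [-0.3, -0.0, 1.4]
grip_width: 0.997
```

```bash
python3 log.py; python3 - <<'E'
from go import *
rel((330,-200,380),toolR(-14,80,1)*R.from_euler('z',-50,degrees=True))
rel((330,-200,380),toolR(-14,80,1))
E
```

```text
{'time_s': 3.225, 'joints': [-0.596, -0.045, 1.918, 0.069, 1.103, -0.912], 'eef_pos': [367.349, -102.513, 403.687], 'ee_rot': [0.082, 0.595, 0.799, 0.034], 'force': [-0.282, -0.02, 1.366], 'grip_width': 0.997}
go [-0.373, -0.975, -0.237] [0.133, -0.031, -0.773] rows>= 7
go [-0.373, -0.975, -0.237] [0.228, -0.055, -1.32] rows>= 12
```

Request:
drive_tool(
  rows=[
    [[-0.1,-0.25,-0.06,0.02,0,-0.11],[-0.2,-0.5,-0.12,0.04,-0.01,-0.22],[-0.3,-0.75,-0.18,0.06,-0.01,-0.33],[-0.37,-0.97,-0.24,0.08,-0.02,-0.44],[-0.37,-0.97,-0.24,0.09,-0.02,-0.55],[-0.37,-0.97,-0.24,0.11,-0.03,-0.66],[-0.37,-0.97,-0.24,0.13,-0.03,-0.77],[-0.37,-0.97,-0.24,0.13,-0.03,-0.77]],
  ],
)

```text
time_s: 4.22
eef_pos: [330.7, -199.2, 379.7]
ee_rot: [0.047, 0.946, 0.313, 0.072]
force: [-0.3, 0.4, 0.2]
grip_width: 0.996
```

```bash
python3 log.py; python3 - <<'E'
from go import *
rel((290,-250,330),toolR(-14,60,1))
E
```

```text
{'time_s': 4.225, 'joints': [-0.87, -0.006, 1.946, 0.112, 1.064, 0.014], 'eef_pos': [330.714, -199.167, 379.744], 'ee_rot': [0.047, 0.946, 0.313, 0.072], 'force': [-0.278, 0.382, 0.197], 'grip_width': 0.996}
go [-0.407, -0.508, -0.497] [0.137, -0.251, -0.531] rows>= 6
```

Request:
drive_tool(
  rows=[
    [[-0.1,-0.13,-0.12,0.02,-0.04,-0.09],[-0.2,-0.25,-0.25,0.05,-0.08,-0.18],[-0.3,-0.38,-0.37,0.07,-0.125,-0.27],[-0.4,-0.5,-0.5,0.09,-0.17,-0.36],[-0.4,-0.5,-0.5,0.115,-0.21,-0.445],[-0.4,-0.5,-0.5,0.137,-0.25,-0.53],[-0.4,-0.5,-0.5,0.137,-0.25,-0.53]],
  ],
)

```text
time_s: 5.1
eef_pos: [290.8, -249.0, 329.7]
ee_rot: [0.032, 0.959, -0.114, 0.256]
force: [0.6, 0.7, -0.7]
grip_width: 1.002
```

```bash
python3 log.py; python3 - <<'E'
from go import *
rel((240,-285,280),toolR(-14,30,1))
E
```

```text
{'time_s': 5.1, 'joints': [-1.103, 0.016, 2.1, 0.584, 0.756, 0.327], 'eef_pos': [290.836, -248.963, 329.747], 'ee_rot': [0.032, 0.959, -0.114, 0.256], 'force': [0.642, 0.674, -0.658], 'grip_width': 1.002}
go [-0.508, -0.36, -0.497] [-0.078, -0.325, -0.004] rows>= 3
```

Request:
drive_tool(
  rows=[
    [[-0.17,-0.12,-0.17,-0.026,-0.11,0],[-0.34,-0.24,-0.33,-0.052,-0.22,0],[-0.51,-0.36,-0.5,-0.078,-0.325,0],[-0.51,-0.36,-0.5,-0.078,-0.325,0]],
  ],
)

```text
time_s: 5.6
eef_pos: [239.3, -285.4, 279.2]
ee_rot: [0.062, 0.859, -0.1, 0.498]
force: [0.8, 0.0, 0.1]
grip_width: 1.0
```

```bash
python3 log.py; python3 - <<'E'
from go import *
rel((219,-288,185),toolR(-14,13,1))
p,e=params();print(p.round(1),e)
E
```

```text
{'time_s': 5.6, 'joints': [-1.38, 0.121, 2.269, 1.478, 0.914, -0.68], 'eef_pos': [239.327, -285.438, 279.235], 'ee_rot': [0.062, 0.859, -0.1, 0.498], 'force': [0.762, 0.028, 0.13], 'grip_width': 1.0}
go [-0.203, -0.026, -0.942] [-0.04, -0.182, -0.004] rows>= 2
[ 2.013e+02  4.389e+02  3.975e+02  0.000e+00  8.190e+01  0.000e+00
 -1.000e-01  1.163e+02  0.000e+00  3.900e+01] 0.007055791144438217
```

Request:
drive_tool(
  rows=[
    [[-0.1,-0.01,-0.47,-0.02,-0.09,0],[-0.2,-0.03,-0.94,-0.04,-0.182,0],[-0.2,-0.03,-0.94,-0.04,-0.182,0]],
  ],
)

```text
time_s: 5.98
eef_pos: [218.9, -288.3, 182.1]
ee_rot: [0.074, 0.777, -0.092, 0.618]
force: [-1.2, 0.1, 0.8]
grip_width: 1.001
```

```bash
python3 log.py; python3 - <<'E'
from go import *
rel((219,-288,94),toolR(-14,13,1))
from h import *
im=viewer.capture("top");crop(im,240,140,190,220,3,"pics/t1.png")
im=viewer.capture("scene");crop(im,80,60,220,180,3,"pics/s1.png")
E
```

```text
{'time_s': 5.975, 'joints': [-1.48, 0.475, 2.366, 1.818, 1.258, -1.271], 'eef_pos': [218.937, -288.277, 182.111], 'ee_rot': [0.074, 0.777, -0.092, 0.618], 'force': [-1.187, 0.142, 0.809], 'grip_width': 1.001}
go [0.001, 0.003, -0.881] [0.0, -0.0, -0.005] rows>= 2
```

View pics/t1.png

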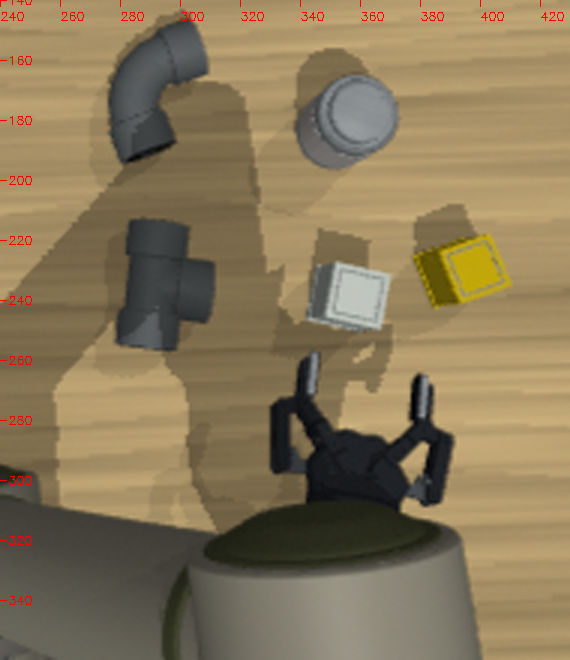

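View pics/s1.png

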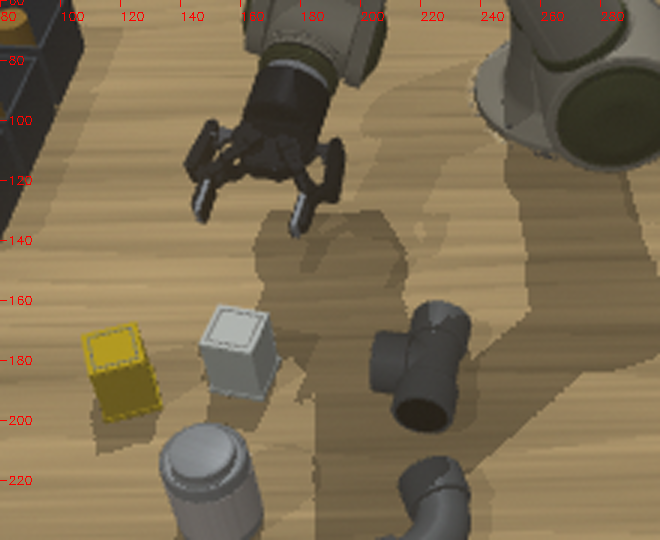

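The gripper sits square behind the white tub, with its jaws at (305,375) and (420,395) in the top crop and the tub at (357,240) px. The yellow tub at (394,230) and the tee at (292,236) are both clear of the path. Next I'll descend and check clearance above the bench.

Request:
drive_tool(
  rows=[
    [[0,0,-0.45,0,0,0],[0,0,-0.88,0,0,0],[0,0,-0.88,0,0,0]],
  ],
  force=40,
)

```text
time_s: 6.45
eef_pos: [219.6, -288.3, 94.8]
ee_rot: [0.073, 0.778, -0.091, 0.617]
force: [0.3, 0.8, 0.8]
grip_width: 1.003
```

```bash
python3 log.py; python3 - <<'E'
from go import *
Rt=toolR(-14,13,1); g=np.array([432,-341,43]); rel(g-155*Rt.as_matrix()[:,2],Rt)
from h import *
im=viewer.capture("scene");crop(im,80,60,220,180,3,"pics/s2.png")
E
```

```text
{'time_s': 6.45, 'joints': [-1.478, 0.785, 2.33, 1.891, 1.333, -1.545], 'eef_pos': [219.57, -288.329, 94.813], 'ee_rot': [0.073, 0.778, -0.091, 0.617], 'force': [0.338, 0.787, 0.838], 'grip_width': 1.003}
go [0.659, -0.161, -0.169] [0.0, -0.001, -0.007] rows>= 2
```

View pics/s2.png

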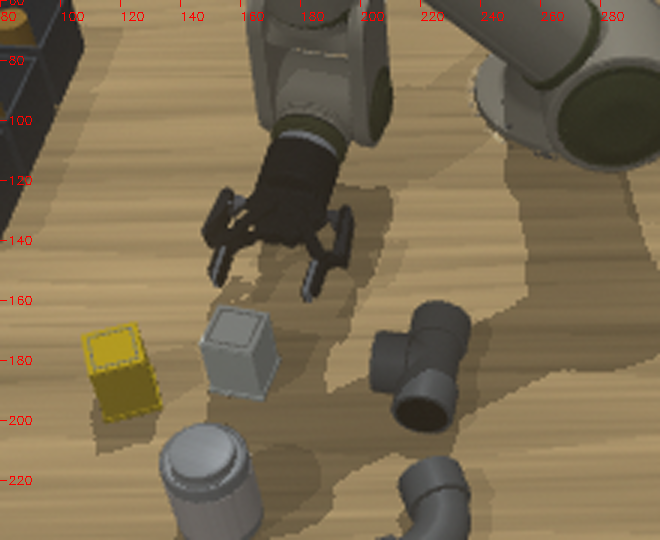

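```bash
python3 - <<'E'
from h import *
for z in(0,20,40,60,80): print(z,ray("scene",(203,109),z).round(0), ray("scene",(172,104),z).round(0))
E
```

```text
0 [  96. -233.    0.] [  68. -342.    0.]
20 [ 119. -231.   20.] [  91. -337.   20.]
40 [ 142. -228.   40.] [ 115. -332.   40.]
60 [ 165. -225.   60.] [ 138. -328.   60.]
80 [ 187. -223.   80.] [ 161. -323.   80.]
```

Request:
drive_tool(
  rows=[
    [[0.22,-0.05,-0.06,0,0,0],[0.44,-0.11,-0.11,0,0,0],[0.66,-0.16,-0.17,0,0,0],[0.66,-0.16,-0.17,0,0,0]],
  ],
)

```text
time_s: 7.0
eef_pos: [286.7, -304.9, 82.2]
ee_rot: [0.075, 0.777, -0.087, 0.619]
force: [-0.0, -0.3, 0.3]
grip_width: 1.001
```

```bash
python3 log.py; python3 - <<'E'
from h import *
im=viewer.capture("scene");crop(im,110,80,130,130,5,"pics/s3.png")
im=viewer.capture("top");crop(im,300,180,130,130,5,"pics/t3.png")
E
```

```text
{'time_s': 7.0, 'joints': [-1.275, 0.824, 2.187, 2.069, 1.283, -1.463], 'eef_pos': [286.73, -304.941, 82.234], 'ee_rot': [0.075, 0.777, -0.087, 0.619], 'force': [-0.002, -0.317, 0.278], 'grip_width': 1.001}
```

View pics/s3.png

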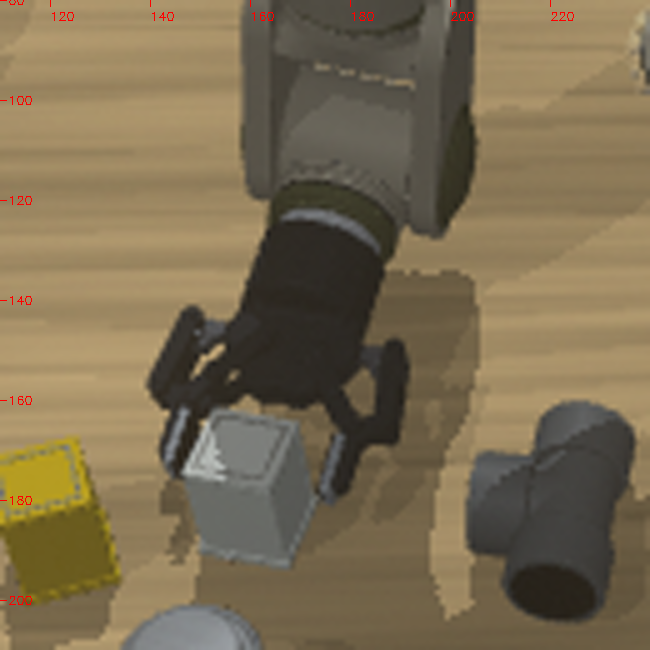

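View pics/t3.png

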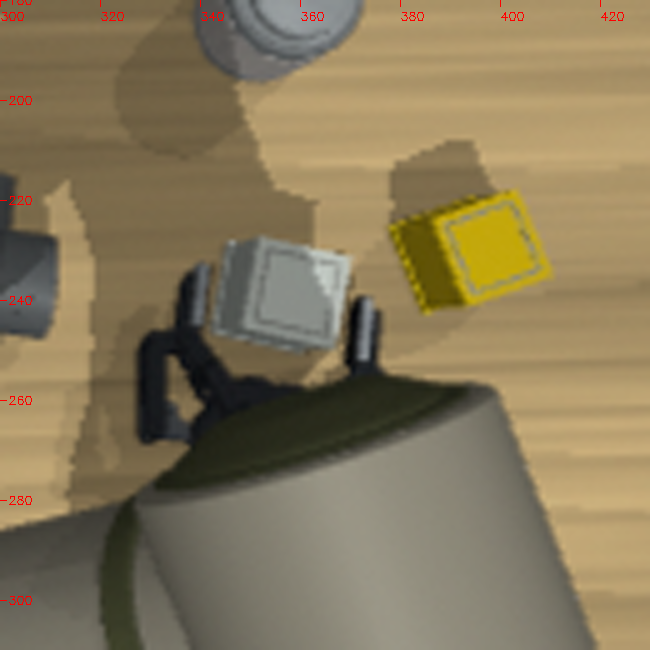

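The tub is centred between the pads, which are at (175,440)/5 and (330,465)/5 in the crop. I'll adjust a few mm down and forward, then close.

```bash
python3 - <<'E'
from go import *
Rt=toolR(-14,13,1); g=np.array([436,-342,43]); rel(g-155*Rt.as_matrix()[:,2],Rt)
E
```

```text
go [0.039, -0.008, -0.036] [0.004, 0.0, -0.008] rows>= 1
```

Request:
drive_tool(
  rows=[
    [[0.04,-0.01,-0.05,0,0,-0.008],[0.04,-0.01,-0.05,0,0,-0.008]],
  ],
)

```text
time_s: 7.35
eef_pos: [289.3, -305.8, 76.6]
ee_rot: [0.079, 0.776, -0.094, 0.618]
force: [0.5, -0.6, -0.4]
grip_width: 1.003
```

Request:
drive_tool(
  rows=[
    [[0,0,0,0,0,0],[0,0,0,0,0,0],[0,0,0,0,0,0],[0,0,0,0,0,0],[0,0,0,0,0,0],[0,0,0,0,0,0]],
  ],
  fingers=-1,
  force=40,
)

```text
time_s: 8.1
eef_pos: [289.4, -305.8, 76.6]
ee_rot: [0.079, 0.776, -0.094, 0.618]
force: [-0.7, -0.3, 1.4]
grip_width: 0.603
```

```bash
python3 log.py
```

```text
{'time_s': 8.1, 'joints': [-1.266, 0.84, 2.179, 2.095, 1.283, -1.469], 'eef_pos': [289.356, -305.838, 76.649], 'ee_rot': [0.079, 0.776, -0.094, 0.618], 'force': [-0.709, -0.287, 1.403], 'grip_width': 0.603}
```

Request:
drive_tool(
  rows=[
    [[0,0,0.2,0,0,0],[0,0,0.6,0,0,0],[0,0,1,0,0,0],[0,0,1,0,0,0]],
  ],
)

```text
time_s: 8.6
eef_pos: [289.5, -305.9, 178.5]
ee_rot: [0.081, 0.776, -0.092, 0.619]
force: [0.6, -0.3, -1.1]
grip_width: 0.601
```

```bash
python3 log.py; python3 - <<'E'
from go import *
rel((300,-230,240),toolR(-14,13,1)*R.from_euler('z',40,degrees=True))
from h import *
im=viewer.capture("scene");crop(im,110,60,130,150,4,"pics/s4.png")
E
```

```text
{'time_s': 8.6, 'joints': [-1.266, 0.533, 2.222, 2.011, 1.162, -1.225], 'eef_pos': [289.497, -305.939, 178.511], 'ee_rot': [0.081, 0.776, -0.092, 0.619], 'force': [0.553, -0.254, -1.115], 'grip_width': 0.601}
go [0.105, 0.759, 0.615] [0.428, -0.105, -0.098] rows>= 4
```

View pics/s4.png

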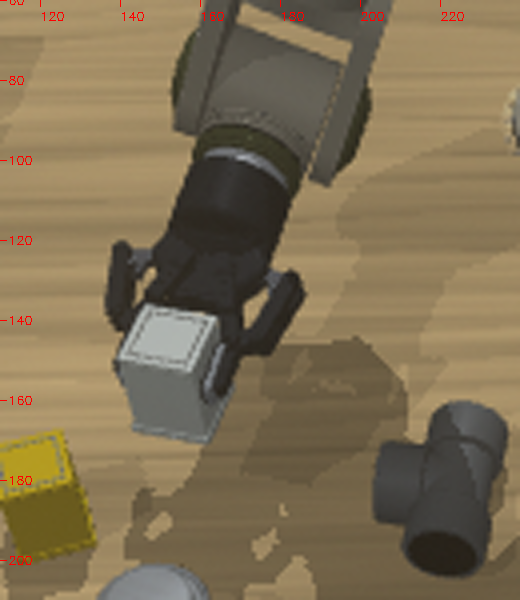

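```bash
python3 - <<'E'
from go import *
rel((310,-210,220),toolR(-14,13,1)*R.from_euler('z',90,degrees=True))
E
```

```text
go [0.206, 0.958, 0.428] [0.951, -0.237, -0.223] rows>= 9
```

Request:
drive_tool(
  rows=[
    [[0.02,0.11,0.05,0.11,-0.03,-0.02],[0.04,0.22,0.1,0.21,-0.05,-0.05],[0.07,0.33,0.14,0.32,-0.08,-0.07],[0.09,0.43,0.19,0.43,-0.11,-0.1],[0.11,0.54,0.24,0.53,-0.13,-0.12],[0.14,0.65,0.29,0.64,-0.16,-0.15],[0.16,0.75,0.33,0.74,-0.18,-0.17],[0.18,0.86,0.38,0.85,-0.21,-0.2],[0.2,0.96,0.43,0.95,-0.24,-0.22],[0.2,0.96,0.43,0.95,-0.24,-0.22]],
  ],
)

```text
time_s: 9.9
eef_pos: [309.4, -209.3, 219.4]
ee_rot: [0.384, -0.482, 0.615, -0.492]
force: [-0.1, -0.2, -1.3]
grip_width: 0.605
```

```bash
python3 log.py; python3 - <<'E'
from go import *
rel((350,-110,220),toolR(-10,13,0))
E
```

```text
{'time_s': 9.9, 'joints': [-1.085, 0.34, 2.372, 2.171, 1.08, 0.358], 'eef_pos': [309.397, -209.336, 219.371], 'ee_rot': [0.384, -0.482, 0.615, -0.492], 'force': [-0.14, -0.151, -1.281], 'grip_width': 0.605}
go [0.406, 0.993, 0.006] [0.954, -0.2, -0.189] rows>= 9
```

Request:
drive_tool(
  rows=[
    [[0.04,0.11,0,0.11,-0.02,-0.02],[0.09,0.22,0,0.21,-0.04,-0.04],[0.13,0.33,0,0.32,-0.07,-0.06],[0.18,0.44,0,0.42,-0.09,-0.08],[0.22,0.55,0,0.53,-0.11,-0.1],[0.27,0.66,0,0.64,-0.13,-0.13],[0.31,0.77,0,0.74,-0.16,-0.15],[0.36,0.88,0,0.85,-0.18,-0.17],[0.4,0.99,0,0.95,-0.2,-0.19],[0.4,0.99,0,0.95,-0.2,-0.19]],
  ],
)

```text
time_s: 11.15
eef_pos: [349.5, -110.2, 218.7]
ee_rot: [0.619, 0.066, 0.781, -0.058]
force: [-0.3, 0.3, -0.2]
grip_width: 0.603
```

```bash
python3 log.py; python3 - <<'E'
from go import *
rel((400,-15,200),toolR(12,14,0))
from h import *
im=viewer.capture("scene");cv2.imwrite("pics/s5.png",im[:,:,::-1])
E
```

```text
{'time_s': 11.15, 'joints': [-0.758, 0.324, 2.406, 2.457, 1.007, 1.824], 'eef_pos': [349.501, -110.231, 218.671], 'ee_rot': [0.619, 0.066, 0.781, -0.058], 'force': [-0.286, 0.268, -0.239], 'grip_width': 0.603}
go [0.505, 0.952, -0.187] [0.006, 0.009, 0.244] rows>= 3
```

View pics/s5.png

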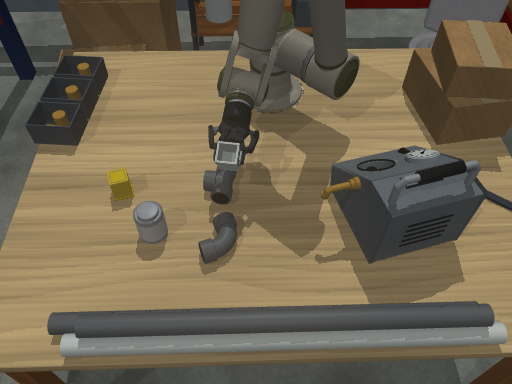

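The tub is now held mouth-up, with its mouth at (229,153) px. I'm working out the placing pose from the recorded grasp.

```bash
cat > place.py <<'E'
from go import *
def M(p,Rt):
    m=np.eye(4); m[:3,:3]=Rt.as_matrix(); m[:3,3]=p; return m
# pick: tcp logged at grasp
Tp=M([289.4,-305.8,76.6],q2R([0.079,0.776,-0.094,0.618]))
a=np.radians(-14)
Tub0=M([432,-341,0],R.from_euler('z',a))       # tub frame z up mouth->bottom
G=np.linalg.inv(Tp)@Tub0                        # tub in tcp
def tubnow():
    s=ctrl.sense(); return M(s["eef_pos"],q2R(s["ee_rot"]))@G
def placeTCP(c,az,lean,lift):
    """settled centre c(xy), front dir az deg, lean about front edge"""
    u=R.from_euler('z',np.radians(az))
    # upright tub: frame z down; x: keep x along -? from roll about tool axis: x stays forward
    up=u*R.from_euler('x',np.pi)
    e=u.apply([26,0,0])
    L=u*R.from_euler('y',np.radians(lean))*u.inv()   # +y rotation tips z toward +x(front)
    mouth=np.array([c[0],c[1],72.]); piv=np.array([c[0],c[1],0])+e
    m=piv+L.apply(mouth-piv)+[0,0,lift]
    Tt=M(m,L*up); return Tt@np.linalg.inv(G)
E
python3 - <<'E'
from place import *
np.set_printoptions(precision=3,suppress=True)
m=tubnow(); print(m, "lean",np.degrees(np.arccos(-m[2,2])))
from path import track
q=ctrl.sense()["joints"]
A=placeTCP((606,105),15,28,0)
W=[placeTCP((606,105),15,28,l) for l in(0,20)]
for w in W: print(w[:3,3], "z",w[:3,2],"pitch",np.degrees(np.arcsin(-w[2,2])))
Rt=R.from_matrix(W[0][:3,:3]); u=np.array([np.cos(.262),np.sin(.262),0])
track(q,[((400,-15,200),Rt),(W[1][:3,3]-60*u+[0,0,40],Rt),(W[1][:3,3],Rt),(W[0][:3,3],Rt)])
E
```

```text
[[   0.884   -0.178   -0.433  512.337]
 [  -0.163   -0.984    0.074 -140.443]
 [  -0.439    0.005   -0.899  223.177]
 [   0.       0.       0.       1.   ]] lean 26.035043787881744
[481.5  72.   77.1] z [ 0.93  0.25 -0.26] pitch 15.112753612319054
[481.5  72.   97.1] z [ 0.93  0.25 -0.26] pitch 15.112753612319054
[400 -15 200] q [-0.48  0.42  2.31  2.27  1.02  1.89] err 0.000 maxstep 0.04 rot 25 deg wrist [324. -36. 221.] el [214.  21. 601.]
[424.  56. 137.] q [-0.24  0.64  2.23  2.59  1.08  1.71] err 0.000 maxstep 0.04 rot 0 deg wrist [347.  36. 158.] el [283.  51. 552.]
[481.  72.  97.] q [-0.16  0.79  2.05  2.66  1.04  1.71] err 0.000 maxstep 0.02 rot 0 deg wrist [405.  51. 118.] el [327.  64. 510.]
[481.  72.  77.] q [-0.16  0.84  2.04  2.67  1.08  1.69] err 0.000 maxstep 0.01 rot 0 deg wrist [405.  51.  98.] el [343.  62. 493.]
```

Request:
drive_tool(
  rows=[
    [[0.17,0.32,-0.06,0,0,0.09],[0.34,0.64,-0.12,0,0.01,0.18],[0.5,0.95,-0.19,0.01,0.01,0.26],[0.5,0.95,-0.19,0.01,0.01,0.27],[0.5,0.95,-0.19,0.01,0.01,0.27]],
  ],
)

```text
time_s: 11.82
eef_pos: [399.4, -16.3, 199.6]
ee_rot: [0.611, -0.096, 0.782, 0.077]
force: [0.6, -1.0, -0.7]
grip_width: 0.608
```

```bash
python3 log.py; python3 - <<'E'
from place import *
W=placeTCP((606,105),15,28,25); Rt=R.from_matrix(W[:3,:3]); u=np.array([np.cos(.262),np.sin(.262),0])
rel(W[:3,3]-50*u+[0,0,20],Rt)
E
```

```text
{'time_s': 11.825, 'joints': [-0.478, 0.429, 2.309, 2.297, 1.038, 1.882], 'eef_pos': [399.413, -16.322, 199.639], 'ee_rot': [0.611, -0.096, 0.782, 0.077], 'force': [0.594, -1.049, -0.739], 'grip_width': 0.608}
go [0.338, 0.754, -0.775] [-0.008, 0.01, 0.012] rows>= 2
```

Request:
drive_tool(
  rows=[
    [[0.17,0.38,-0.39,0,0,0],[0.34,0.75,-0.77,-0.008,0.01,0.012],[0.34,0.75,-0.77,-0.008,0.01,0.012]],
  ],
)

```text
time_s: 12.2
eef_pos: [433.1, 59.6, 120.4]
ee_rot: [0.601, -0.108, 0.788, 0.079]
force: [0.3, 0.9, 0.5]
grip_width: 0.605
```

```bash
python3 log.py; python3 - <<'E'
from place import *
W=placeTCP((606,105),15,28,15); Rt=R.from_matrix(W[:3,:3])
rel(W[:3,3],Rt)
from h import *
im=viewer.capture("scene");crop(im,250,80,180,180,4,"pics/s6.png")
im=viewer.capture("top");crop(im,120,130,170,180,4,"pics/t6.png")
E
```

```text
{'time_s': 12.2, 'joints': [-0.222, 0.699, 2.201, 2.606, 1.092, 1.693], 'eef_pos': [433.148, 59.598, 120.352], 'ee_rot': [0.601, -0.108, 0.788, 0.079], 'force': [0.33, 0.886, 0.507], 'grip_width': 0.605}
go [0.483, 0.124, -0.283] [0.001, -0.003, -0.001] rows>= 1
```

View pics/s6.png

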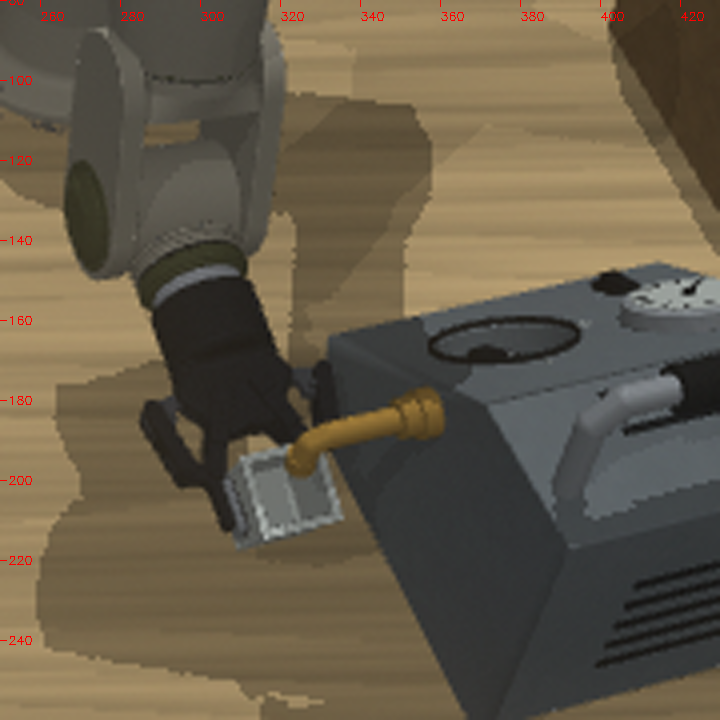

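View pics/t6.png

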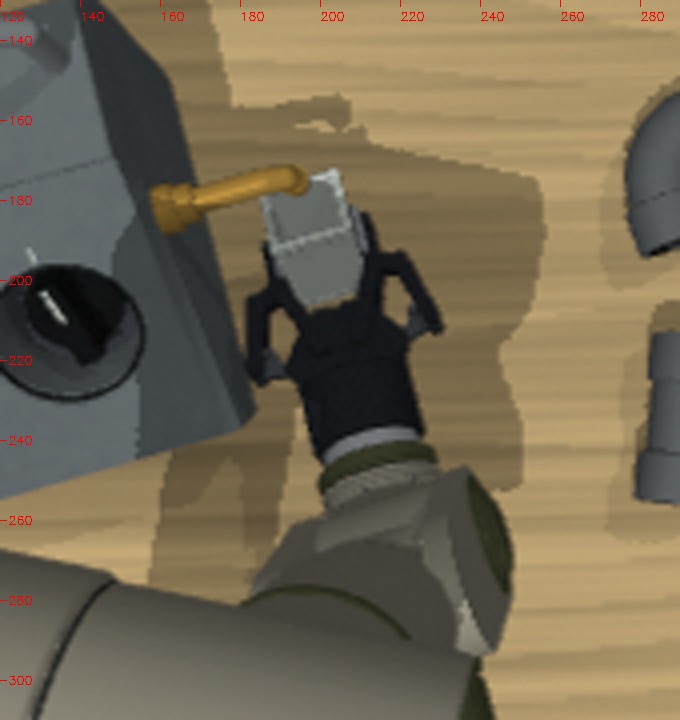

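The tub is mouth-up in front of the spout (spout tip at about (302,465)/4 in the scene crop) and clear of the pump side. I'm moving it forward and down.

Request:
drive_tool(
  rows=[
    [[0.24,0.06,-0.14,0,0,0],[0.48,0.12,-0.28,0,0,0],[0.48,0.12,-0.28,0,0,0]],
  ],
)

```text
time_s: 12.68
eef_pos: [482.2, 68.4, 95.8]
ee_rot: [0.604, -0.106, 0.786, 0.077]
force: [0.2, -0.7, -1.1]
grip_width: 0.604
```

```bash
python3 log.py; python3 - <<'E'
from place import *
W=placeTCP((606,105),15,28,0); Rt=R.from_matrix(W[:3,:3])
rel(W[:3,3],Rt)
E
```

```text
{'time_s': 12.675, 'joints': [-0.171, 0.795, 2.051, 2.655, 1.045, 1.705], 'eef_pos': [482.165, 68.447, 95.788], 'ee_rot': [0.604, -0.106, 0.786, 0.077], 'force': [0.198, -0.656, -1.123], 'grip_width': 0.604}
go [-0.007, 0.035, -0.187] [0.001, 0.002, 0.002] rows>= 1
```

Request:
drive_tool(
  rows=[
    [[0,0.03,-0.1,0,0,0],[0,0.03,-0.15,0,0,0],[0,0.03,-0.15,0,0,0]],
  ],
)

```text
time_s: 13.05
eef_pos: [481.8, 71.2, 80.6]
ee_rot: [0.604, -0.106, 0.786, 0.077]
force: [-0.0, 0.3, -0.8]
grip_width: 0.601
```

```bash
python3 log.py; python3 - <<'E'
from place import *
W=placeTCP((606,105),15,28,0); Rt=R.from_matrix(W[:3,:3])
rel(W[:3,3],Rt)
m=tubnow(); c=[(m@[x,y,72,1])[:3].round(1).tolist() for x in(-26,26) for y in(-26,26)]; print(c)
from h import *
im=viewer.capture("scene");crop(im,280,130,110,110,6,"pics/s7.png")
im=viewer.capture("top");crop(im,160,150,90,110,6,"pics/t7.png")
E
```

```text
{'time_s': 13.05, 'joints': [-0.164, 0.836, 2.042, 2.67, 1.071, 1.687], 'eef_pos': [481.807, 71.215, 80.583], 'ee_rot': [0.604, -0.106, 0.786, 0.077], 'force': [-0.01, 0.349, -0.849], 'grip_width': 0.601}
go [-0.003, 0.008, -0.035] [0.001, 0.002, 0.002] rows>= 1
[[580.7, 123.8, 28.1], [594.0, 73.5, 28.2], [625.1, 135.5, 3.8], [638.4, 85.2, 3.9]]
```

View pics/s7.png

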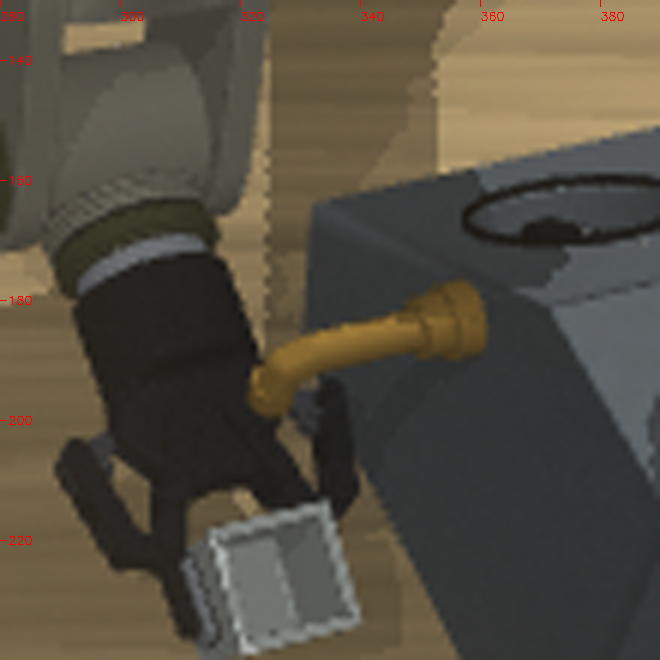

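View pics/t7.png

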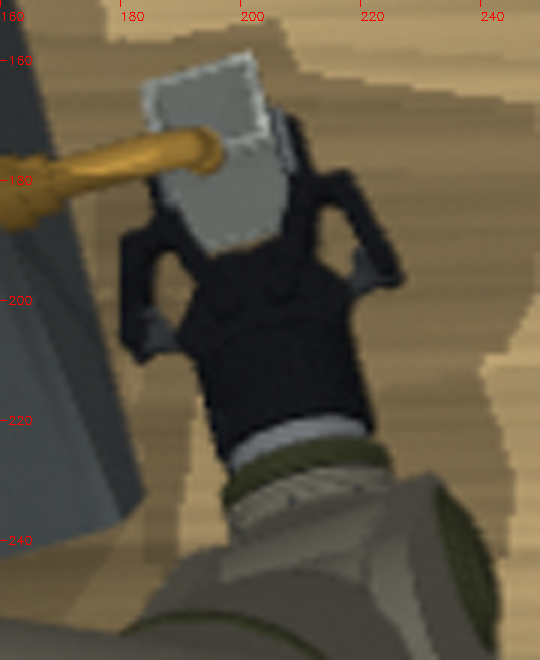

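Request:
drive_tool(
  rows=[
    [[0,0,-0.03,0,0,0],[0,0,-0.035,0,0,0],[0,0,-0.035,0,0,0]],
  ],
)

```text
time_s: 13.52
eef_pos: [482.0, 71.4, 77.3]
ee_rot: [0.604, -0.106, 0.786, 0.077]
force: [0.6, 0.4, -1.0]
grip_width: 0.602
```

```bash
python3 log.py
```

```text
{'time_s': 13.525, 'joints': [-0.164, 0.845, 2.039, 2.672, 1.077, 1.683], 'eef_pos': [482.015, 71.361, 77.343], 'ee_rot': [0.604, -0.106, 0.786, 0.077], 'force': [0.576, 0.4, -0.953], 'grip_width': 0.602}
```

Request:
drive_tool(
  rows=[
    [[0,0,-0.015,0,0,0],[0,0,-0.015,0,0,0]],
  ],
)

```text
time_s: 13.78
eef_pos: [482.2, 71.4, 76.2]
ee_rot: [0.605, -0.106, 0.785, 0.077]
force: [-2.2, -0.4, 4.6]
grip_width: 0.603
```

Light contact (about 5 N upward), so I'm releasing gently.

Request:
drive_tool(
  rows=[
    [[0,0,0,0,0,0],[0,0,0,0,0,0],[0,0,0,0,0,0],[0,0,0,0,0,0],[0,0,0,0,0,0]],
  ],
  fingers=0.55,
)

```text
time_s: 14.4
eef_pos: [482.2, 71.3, 76.2]
ee_rot: [0.605, -0.106, 0.785, 0.077]
force: [0.1, 1.0, -0.2]
grip_width: 0.774
```

```bash
python3 log.py; python3 - <<'E'
from h import *
im=viewer.capture("scene");crop(im,280,130,110,110,6,"pics/s8.png")
im=viewer.capture("top");crop(im,160,150,90,110,6,"pics/t8.png")
E
```

```text
{'time_s': 14.4, 'joints': [-0.164, 0.848, 2.038, 2.673, 1.081, 1.682], 'eef_pos': [482.192, 71.348, 76.186], 'ee_rot': [0.605, -0.106, 0.785, 0.077], 'force': [0.086, 1.009, -0.233], 'grip_width': 0.774}
```

View pics/s8.png

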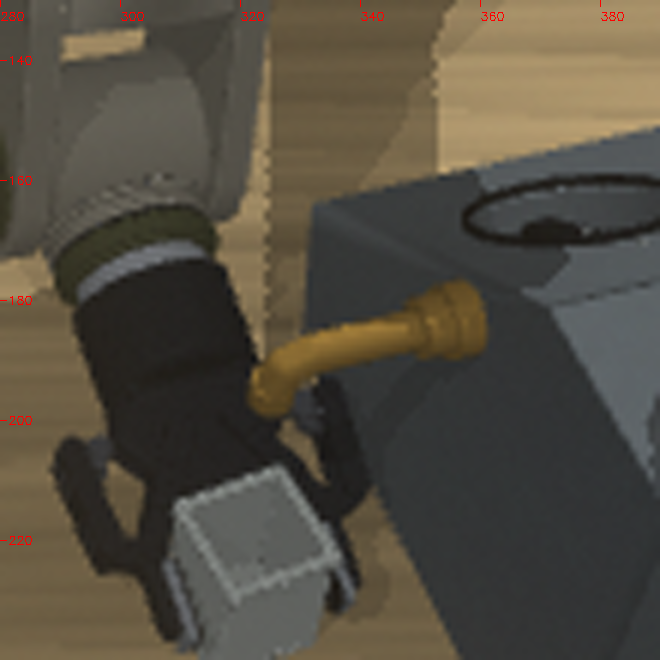

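View pics/t8.png

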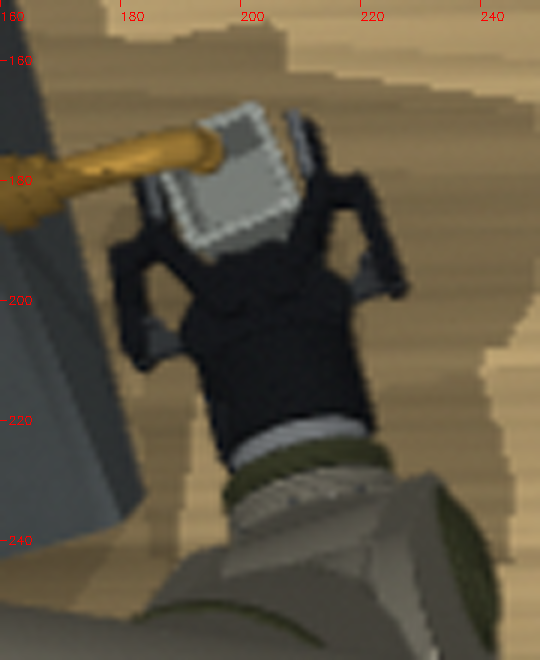

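```bash
python3 - <<'E'
from h import *
np.set_printoptions(precision=1,suppress=True)
print(ray("top",(197.8,179.1),72),ray("scene",(323.5,218.3),72))
print("corners",[ray("top",c,72) for c in((202.8,167.2),(209.7,183.3),(192.8,191))],[ray("scene",c,72) for c in((328.3,207.5),(336.3,221.3),(320,229.5),(309.2,214.7))])
# spout outlet: observed elbow lower end
P=[549.5,312.5,.265]; print(T(P,(0,-215,155)))
for nm,px in(("scene",(325,198)),("top",(194.5,176))): print(nm,ray(nm,px,155))
E
```

```text
[610.9 105.3  72. ] [613.1 108.7  72. ]
corners [array([645.1,  91. ,  72. ]), array([597.9,  71.7,  72. ]), array([577.1, 119.5,  72. ])] [array([578.4, 125.9,  72. ]), array([623.5, 140.9,  72. ]), array([647.8,  95.2,  72. ]), array([600.6,  72.4,  72. ])]
[[605.8 105.  155. ]]
scene [609.6 102.2 155. ]
top [602.5 101.1 155. ]
```

The tub stands upright. Its mouth centre is about (612,107) and the spout about (606,104), so the spout is over the mouth with roughly 7 mm offset. I'll open a bit more and withdraw straight back.

Request:
drive_tool(
  rows=[
    [[0,0,0,0,0,0],[0,0,0,0,0,0]],
  ],
  fingers=0.85,
)

```text
time_s: 14.75
eef_pos: [482.2, 71.4, 76.2]
ee_rot: [0.605, -0.106, 0.785, 0.077]
force: [-0.0, -0.3, 0.0]
grip_width: 0.926
```

Request:
drive_tool(
  rows=[
    [[-0.1,-0.03,0.03,0,0,0],[-0.3,-0.08,0.08,0,0,0],[-0.6,-0.16,0.17,0,0,0],[-0.93,-0.25,0.26,0,0,0],[-0.93,-0.25,0.26,0,0,0]],
  ],
)

```text
time_s: 15.38
eef_pos: [387.5, 46.1, 102.6]
ee_rot: [0.604, -0.105, 0.786, 0.077]
force: [0.4, -0.3, 0.1]
grip_width: 0.925
```

```bash
python3 log.py; python3 - <<'E'
from h import *
im=viewer.capture("scene");crop(im,280,130,110,130,5,"pics/s9.png")
im=viewer.capture("top");crop(im,70,150,140,110,5,"pics/t9.png")
E
```

```text
{'time_s': 15.375, 'joints': [-0.299, 0.748, 2.318, 2.57, 1.247, 1.607], 'eef_pos': [387.503, 46.075, 102.619], 'ee_rot': [0.604, -0.105, 0.786, 0.077], 'force': [0.361, -0.334, 0.096], 'grip_width': 0.925}
```

View pics/s9.png

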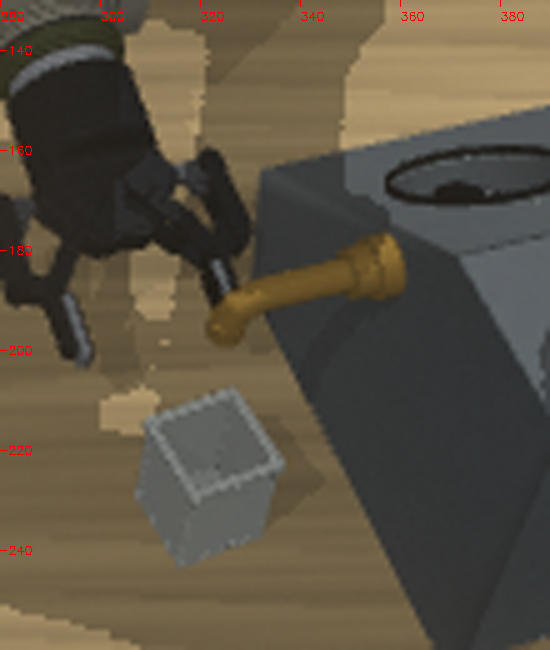

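View pics/t9.png

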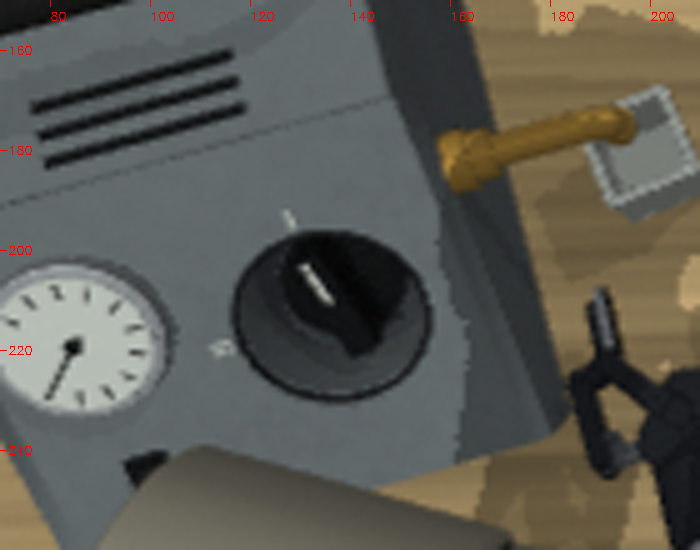

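```bash
cat > knob.py <<'E'
from h import *
S=np.radians(35); n=np.array([-np.sin(S),0,np.cos(S)]); up=np.array([np.cos(S),0,np.sin(S)]); lf=np.array([0,1,0])
rc=np.array([-55,-50,160.]); g=rc-16*n
P=np.array([549.5,312.5,.265])
W=lambda L:T(P,L)
def bar(th): return np.cos(th)*up+np.sin(th)*lf
E
python3 - <<'E'
from knob import *
np.set_printoptions(precision=1,suppress=True)
t=np.linspace(0,2*np.pi,60)
for nm in("top","scene"):
    c=np.array([proj(nm,W(rc+4*n+49*bar(a)))[0] for a in t]); print(nm,"bezel bbox",c.min(0),c.max(0))
print("grip",W(g),"z axis",T([0,0,P[2]],n).round(3))
for th in np.arange(0,.65,.1):
    a=proj("top",W(g+8*n+30*bar(th)))[0]; b=proj("top",W(g+8*n))[0]; d=a-b
    print("%.1f"%th,a,b,"ang",np.degrees(np.arctan2(-d[1],d[0])))
print("obs line ang",np.degrees(np.arctan2(38,-28)))
E
```

```text
top bezel bbox [115.5 196. ] [155.7 230.2]
scene bezel bbox [357.2 158.7] [395.9 169.6]
grip [[518.4 252.2 146.9]] z axis [[-0.6 -0.1  0.8]]
0.0 [131.9 201.4] [136.4 211.3] ang 114.24445265435601
0.1 [130.8 201.8] [136.4 211.3] ang 120.37784675955389
0.2 [129.7 202.3] [136.4 211.3] ang 126.31689846940543
0.3 [128.7 202.8] [136.4 211.3] ang 132.06224142147616
0.4 [127.8 203.5] [136.4 211.3] ang 137.62253975166982
0.5 [127.  204.2] [136.4 211.3] ang 143.01269652989745
0.6 [126.2 205.1] [136.4 211.3] ang 148.25218970683326
obs line ang 126.3843518158359
```

```bash
cat > kplan.py <<'E'
from knob import *
from path import *
nw=T([0,0,P[2]],n)[0]
def kR(th,s=1):
    b=T([0,0,P[2]],bar(th))[0]; z=-nw; y=np.cross(nw,b)*s; x=np.cross(y,z)
    return R.from_matrix(np.c_[x,y,z])
GR=np.array([518,251,147.])
def kT(th,back,s=1): return GR+back*nw,kR(th,s)
E
python3 - <<'E'
from kplan import *
from rig import ctrl
q0=ctrl.sense()["joints"]
for s in(1,-1):
  for mid in ([],[((380,60,330),toolR(45,40,0))],[((360,60,330),toolR(60,20,0)),((360,100,360),toolR(60,60,0))]):
    print("---",s,len(mid))
    q=track(q0,[((385,46,230),toolR(15,15,0))]+mid+[kT(.2,240,s),kT(.2,159,s),kT(1,159,s),kT(1.6,159,s)])
E
```

```text
--- 1 0
[385  46 230] q [-0.3   0.31  2.34  2.43  0.91  1.9 ] err 0.000 maxstep 0.06 rot 0 deg wrist [309.  26. 251.] el [161.  71. 620.]
[385. 215. 344.] q [0.24 0.11 2.06 1.61 0.02 2.88] err 0.372 maxstep 0.50 rot 42 deg wrist [319. 197. 381.] el [ 21. 125. 637.]
[430. 227. 277.] q [0.24 0.32 1.98 1.61 0.02 2.88] err 0.244 maxstep 0.03 rot 21 deg wrist [369. 210. 326.] el [105. 145. 618.]
[430. 227. 277.] q [0.21 0.31 1.96 0.78 0.21 2.88] err 0.172 maxstep 0.11 rot 47 deg wrist [379. 202. 335.] el [105. 142. 619.]
[430. 227. 277.] q [0.23 0.31 1.92 0.2  0.29 2.88] err 0.043 maxstep 0.07 rot 34 deg wrist [385. 211. 344.] el [104. 144. 619.]
--- 1 1
[385  46 230] q [-0.3   0.31  2.34  2.43  0.91  1.9 ] err 0.000 maxstep 0.06 rot 0 deg wrist [309.  26. 251.] el [161.  71. 620.]
[380  60 330] q [-0.31  0.02  2.15  1.12  0.86  2.88] err 0.004 maxstep 0.18 rot 39 deg wrist [335.  16. 382.] el [ 45. 108. 640.]
[385. 215. 344.] q [0.24 0.11 2.06 1.61 0.02 2.88] err 0.372 maxstep 0.12 rot 27 deg wrist [319. 197. 381.] el [ 21. 125. 637.]
[430. 227. 277.] q [0.24 0.32 1.98 1.61 0.02 2.88] er
[... 2901 characters left out ...]
t 45 deg wrist [322.  -7. 358.] el [ 60. 101. 640.]
[360 100 360] q [-0.2  -0.04  2.1   0.79  0.99  2.88] err 0.240 maxstep 0.10 rot 40 deg wrist [333.  52. 419.] el [  6. 117. 640.]
[385. 215. 344.] q [0.24 0.11 1.96 0.03 0.45 1.32] err 0.000 maxstep 0.21 rot 146 deg wrist [340. 203. 411.] el [ 20. 125. 637.]
[430. 227. 277.] q [0.24 0.31 1.92 0.04 0.3  1.31] err 0.000 maxstep 0.03 rot 0 deg wrist [385. 215. 344.] el [103. 145. 619.]
[430. 227. 277.] q [0.24 0.31 1.92 0.04 0.3  0.51] err 0.000 maxstep 0.10 rot 46 deg wrist [385. 215. 344.] el [103. 145. 619.]
[430. 227. 277.] q [ 0.24  0.31  1.92  0.04  0.3  -0.09] err 0.000 maxstep 0.08 rot 34 deg wrist [385. 215. 344.] el [103. 145. 619.]
```

```bash
python3 - <<'E'
from kplan import *
from go import rel
from rig import ctrl
q0=ctrl.sense()["joints"]
Z=lambda a:R.from_euler('z',a,degrees=True)
q=track(q0,[((380,46,200),toolR(15,15,0)*Z(-80)),((380,60,290),toolR(35,25,0)*Z(-120)),((380,130,340),toolR(45,45,0)*Z(-130)),kT(.2,240,-1),kT(.2,159,-1),kT(1.6,159,-1)])
rel((380,46,200),toolR(15,15,0)*Z(-80))
E
```

```text
[380  46 200] q [-0.31  0.4   2.36  2.47  1.    0.41] err 0.000 maxstep 0.16 rot 80 deg wrist [304.  26. 221.] el [199.  59. 605.]
[380  60 290] q [-0.32  0.11  2.26  1.7   0.82  0.34] err 0.000 maxstep 0.11 rot 51 deg wrist [319.  17. 325.] el [ 83.  95. 637.]
[380 130 340] q [-0.08  0.03  2.09  0.98  0.71  0.9 ] err 0.000 maxstep 0.10 rot 27 deg wrist [339.  89. 398.] el [ 22. 115. 640.]
[385. 215. 344.] q [0.24 0.11 1.96 0.03 0.45 1.32] err 0.000 maxstep 0.15 rot 44 deg wrist [340. 203. 411.] el [ 20. 125. 637.]
[430. 227. 277.] q [0.24 0.31 1.92 0.04 0.3  1.31] err 0.000 maxstep 0.03 rot 0 deg wrist [385. 215. 344.] el [103. 145. 619.]
[430. 227. 277.] q [ 0.24  0.31  1.92  0.04  0.3  -0.09] err 0.000 maxstep 0.18 rot 80 deg wrist [385. 215. 344.] el [103. 145. 619.]
go [-0.094, -0.002, 0.976] [-0.826, -0.219, 0.228] rows>= 8
```

Request:
drive_tool(
  rows=[
    [[-0.3,0,0.3,0,0,0],[-0.3,0,0.6,-0.1,-0.03,0.03],[-0.3,0,0.98,-0.21,-0.05,0.06],[-0.2,0,0.98,-0.31,-0.08,0.09],[-0.1,0,0.98,-0.41,-0.11,0.11],[-0.1,0,0.98,-0.52,-0.14,0.14],[-0.1,0,0.98,-0.62,-0.16,0.17],[-0.1,0,0.98,-0.72,-0.19,0.2],[-0.1,0,0.98,-0.83,-0.22,0.23],[-0.1,0,0.98,-0.83,-0.22,0.23]],
  ],
  fingers=-0.15,
)

```text
time_s: 16.73
eef_pos: [379.8, 46.3, 200.5]
ee_rot: [-0.513, 0.587, -0.534, 0.328]
force: [-0.3, -0.9, -0.7]
grip_width: 0.425
```

```bash
python3 log.py; python3 - <<'E'
from kplan import *
from go import rel
Z=lambda a:R.from_euler('z',a,degrees=True)
rel((380,60,290),toolR(35,25,0)*Z(-120))
E
```

```text
{'time_s': 16.725, 'joints': [-0.307, 0.4, 2.364, 2.472, 1.0, 0.408], 'eef_pos': [379.758, 46.277, 200.472], 'ee_rot': [-0.513, 0.587, -0.534, 0.328], 'force': [-0.347, -0.879, -0.707], 'grip_width': 0.425}
go [0.002, 0.137, 0.895] [-0.426, -0.08, 0.364] rows>= 5
```

Request:
drive_tool(
  rows=[
    [[0,0.03,0.4,-0.08,-0.02,0.07],[0,0.06,0.7,-0.17,-0.03,0.15],[0,0.1,0.9,-0.26,-0.05,0.22],[0,0.14,0.9,-0.34,-0.065,0.29],[0,0.14,0.9,-0.426,-0.08,0.364],[0,0.14,0.9,-0.426,-0.08,0.364]],
  ],
)

```text
time_s: 17.48
eef_pos: [380.0, 60.3, 290.7]
ee_rot: [-0.397, 0.823, -0.184, 0.363]
force: [0.3, -0.5, -0.3]
grip_width: 0.428
```

```bash
python3 log.py; python3 - <<'E'
from kplan import *
from go import rel
Z=lambda a:R.from_euler('z',a,degrees=True)
rel((380,130,350),toolR(45,45,0)*Z(-130))
E
```

```text
{'time_s': 17.475, 'joints': [-0.317, 0.111, 2.259, 1.702, 0.821, 0.346], 'eef_pos': [379.985, 60.321, 290.741], 'ee_rot': [-0.397, 0.823, -0.184, 0.363], 'force': [0.289, -0.489, -0.337], 'grip_width': 0.428}
go [0.0, 0.697, 0.593] [-0.215, 0.111, 0.175] rows>= 3
```

Request:
drive_tool(
  rows=[
    [[0,0.17,0.25,-0.055,0.03,0.04],[0,0.35,0.45,-0.11,0.055,0.09],[0,0.52,0.6,-0.16,0.083,0.13],[0,0.7,0.6,-0.215,0.11,0.175],[0,0.7,0.6,-0.215,0.11,0.175]],
  ],
)

```text
time_s: 18.1
eef_pos: [379.9, 131.1, 350.8]
ee_rot: [-0.284, 0.922, -0.041, 0.259]
force: [0.6, -0.4, 0.2]
grip_width: 0.423
```

```bash
python3 log.py; python3 - <<'E'
from kplan import *
from go import rel
rel(*kT(.2,240,-1))
E
```

```text
{'time_s': 18.1, 'joints': [-0.078, 0.012, 2.079, 0.953, 0.723, 0.943], 'eef_pos': [379.87, 131.135, 350.802], 'ee_rot': [-0.284, 0.922, -0.041, 0.259], 'force': [0.632, -0.351, 0.167], 'grip_width': 0.423}
go [0.053, 0.838, -0.072] [-0.422, -0.131, 0.207] rows>= 5
```

Request:
drive_tool(
  rows=[
    [[0.01,0.17,-0.01,-0.08,-0.03,0.04],[0.02,0.33,-0.03,-0.17,-0.05,0.08],[0.03,0.5,-0.04,-0.25,-0.08,0.12],[0.04,0.67,-0.06,-0.34,-0.1,0.165],[0.05,0.84,-0.07,-0.422,-0.131,0.207],[0.05,0.84,-0.07,-0.422,-0.131,0.207],[0.05,0.84,-0.07,-0.422,-0.131,0.207]],
  ],
)

```text
time_s: 18.98
eef_pos: [384.8, 214.5, 343.4]
ee_rot: [-0.012, 0.929, 0.218, 0.3]
force: [-0.1, -0.1, 0.1]
grip_width: 0.423
```

```bash
python3 log.py; python3 - <<'E'
from kplan import *
from go import rel
rel(*kT(.2,240,-1));rel(*kT(.2,175,-1));rel(*kT(.2,159,-1))
im=viewer.capture("scene");crop(im,300,80,160,140,4,"pics/s10.png")
im=viewer.capture("top");crop(im,80,150,140,130,5,"pics/t10.png")
E
```

```text
{'time_s': 18.975, 'joints': [0.238, 0.112, 1.965, 0.041, 0.455, 1.317], 'eef_pos': [384.842, 214.477, 343.44], 'ee_rot': [-0.012, 0.929, 0.218, 0.3], 'force': [-0.072, -0.073, 0.062], 'grip_width': 0.423}
go [0.003, 0.005, 0.002] [-0.003, -0.001, 0.002] rows>= 1
go [0.363, 0.102, -0.531] [-0.003, -0.001, 0.002] rows>= 2
go [0.451, 0.126, -0.662] [-0.003, -0.001, 0.002] rows>= 2
```

View pics/s10.png

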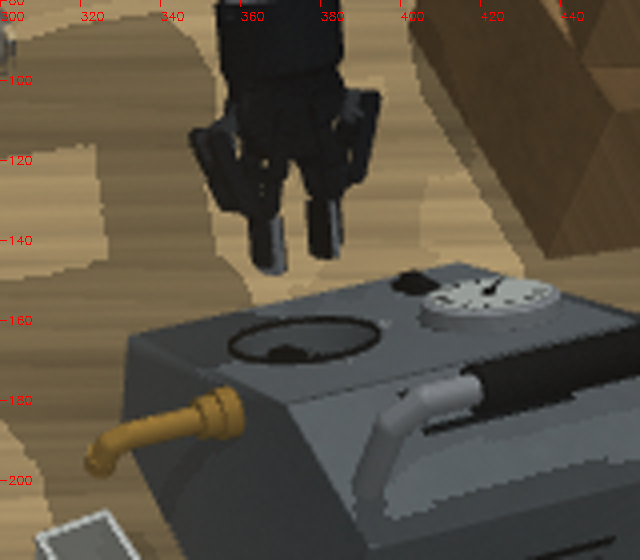

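View pics/t10.png

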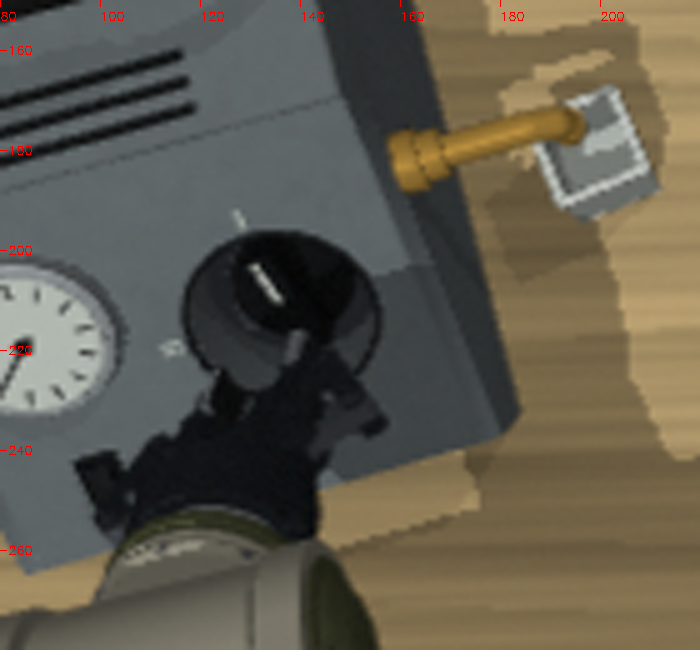

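```bash
python3 - <<'E'
from kplan import *
from kin import q2R
from rig import ctrl
s=ctrl.sense(); M=q2R(s["ee_rot"]).as_matrix(); t=np.array(s["eef_pos"])
for nm,px in [("kL low",(358.75,133.25)),("kL out",(347.5,112.5)),("kR low",(388.75,126.25)),("kR out",(395,103.75)),("tipL",(367.5,148)),("tipR",(382,145))]:
    r=least_squares(lambda v:proj("scene",t+M@[0,v[0],v[1]])[0]-px,[0,150.]); print(nm,r.x.round(1))
for nm,px in [("tipR",(138,217.5)),("tipL",(124,228)),("kR",(157,235)),("kL",(95,243))]:
    r=least_squares(lambda v:proj("top",t+M@[0,v[0],v[1]])[0]-px,[0,150.]); print("top",nm,r.x.round(1))
E
```

```text
kL low [ 44.7 128.2]
kL out [72.4 69.8]
kR low [-51.8 131.7]
kR out [-77.4  78.2]
tipL [ 21.8 172.1]
tipR [-25.3 175.5]
top tipR [  8.4 191.6]
top tipL [-27.5 171.4]
top kR [73.2 51. ]
top kL [-107.5  169.5]
```

The gripper is lined up over the recess. Its tips are at (367,148) and (382,145) in the scene view, and the tub is still upright under the spout. I'm going in along the recess axis.

Request:
drive_tool(
  rows=[
    [[0.18,0.05,-0.27,0,0,0],[0.36,0.1,-0.53,0,0,0],[0.36,0.1,-0.53,0,0,0]],
  ],
)

```text
time_s: 19.45
eef_pos: [421.3, 223.8, 289.3]
ee_rot: [-0.011, 0.929, 0.217, 0.299]
force: [-1.0, -0.3, -0.1]
grip_width: 0.422
```

```bash
python3 log.py; python3 - <<'E'
from kplan import *
from go import rel
rel(*kT(.2,159,-1))
im=viewer.capture("scene");crop(im,330,90,90,90,6,"pics/s11.png")
im=viewer.capture("top");crop(im,90,170,100,100,6,"pics/t11.png")
E
```

```text
{'time_s': 19.45, 'joints': [0.239, 0.274, 1.932, 0.05, 0.329, 1.309], 'eef_pos': [421.301, 223.767, 289.281], 'ee_rot': [-0.011, 0.929, 0.217, 0.299], 'force': [-1.037, -0.333, -0.073], 'grip_width': 0.422}
go [0.087, 0.033, -0.12] [-0.002, -0.003, 0.003] rows>= 1
```

View pics/s11.png

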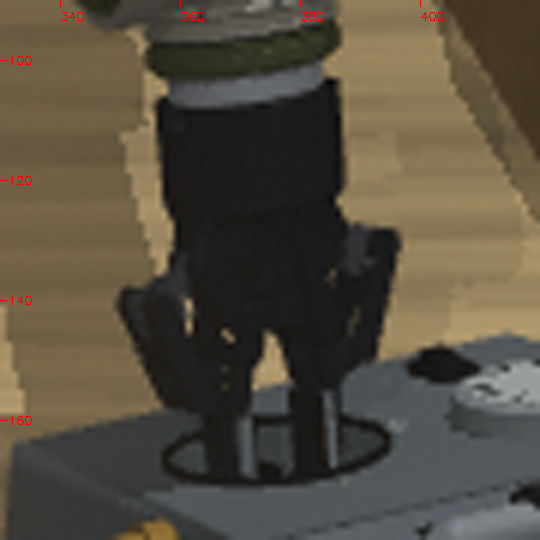

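View pics/t11.png

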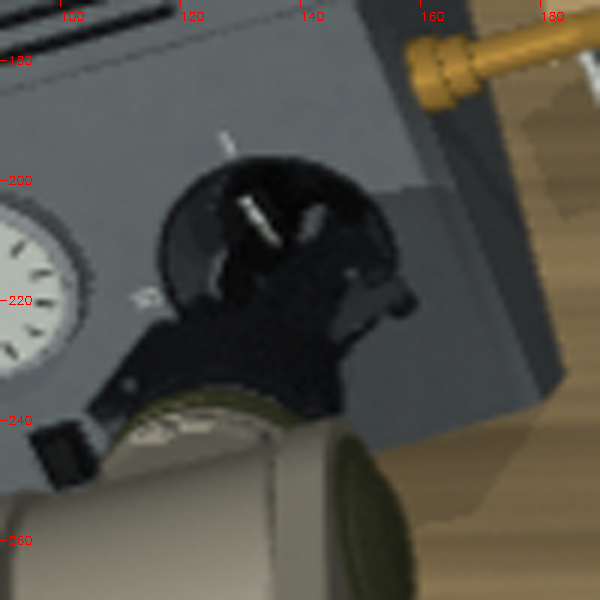

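Request:
drive_tool(
  rows=[
    [[0.04,0.015,-0.06,0,0,0],[0.09,0.03,-0.12,0,0,0],[0.09,0.03,-0.12,0,0,0]],
  ],
)

```text
time_s: 19.92
eef_pos: [430.0, 227.0, 278.9]
ee_rot: [-0.011, 0.929, 0.217, 0.3]
force: [0.2, -0.7, -0.7]
grip_width: 0.427
```

Request:
drive_tool(
  rows=[
    [[0,0,0,0,0,0],[0,0,0,0,0,0],[0,0,0,0,0,0],[0,0,0,0,0,0]],
  ],
  fingers=-1,
  force=40,
)

```text
time_s: 20.42
eef_pos: [430.0, 226.7, 279.2]
ee_rot: [-0.011, 0.929, 0.218, 0.3]
force: [-1.7, -5.0, 2.4]
grip_width: 0.202
```

```bash
python3 log.py; python3 - <<'E'
from kplan import *
from go import rel
from rig import ctrl
s=ctrl.sense(); print((np.array(s["eef_pos"])-GR-159*nw).round(1), s["wrist_torque"].round(2))
for th in (0.2,0.9,1.6): rel(*kT(th,159,-1))
print((nw*(1.4)/(np.pi/2)).round(3))
E
```

```text
{'time_s': 20.425, 'joints': [0.241, 0.309, 1.917, 0.048, 0.306, 1.31], 'eef_pos': [429.997, 226.689, 279.221], 'ee_rot': [-0.011, 0.929, 0.218, 0.3], 'force': [-1.694, -4.968, 2.402], 'grip_width': 0.202}
[ 0.  -0.4  2. ] [-0.8   0.19 -0.37]
go [-0.0, 0.004, -0.02] [-0.002, -0.001, 0.002] rows>= 1
go [-0.0, 0.004, -0.02] [-0.249, -0.068, 0.367] rows>= 4
go [-0.0, 0.004, -0.02] [-0.495, -0.135, 0.733] rows>= 8
[-0.49 -0.13  0.73]
```

Request:
drive_tool(
  rows=[
    [[0,0,0,-0.05,-0.01,0.07],[0,0,0,-0.1,-0.03,0.15],[0,0,0,-0.15,-0.04,0.22],[0,0,0,-0.2,-0.05,0.3],[0,0,0,-0.25,-0.07,0.37],[0,0,0,-0.25,-0.07,0.37]],
  ],
)

```text
time_s: 21.18
eef_pos: [429.2, 227.2, 278.8]
ee_rot: [0.094, 0.794, 0.528, 0.286]
force: [-3.4, 5.5, -1.7]
grip_width: 0.203
```

```bash
python3 log.py; python3 - <<'E'
from kplan import *
from go import rel
from rig import ctrl
s=ctrl.sense(); print((np.array(s["eef_pos"])-GR-159*nw).round(1), s["wrist_torque"].round(2), s["wrist_torque"]@nw)
for th in (1.4,1.57,1.65): rel(*kT(th,159,-1))
E
```

```text
{'time_s': 21.175, 'joints': [0.242, 0.308, 1.919, 0.05, 0.304, 0.598], 'eef_pos': [429.157, 227.178, 278.804], 'ee_rot': [0.094, 0.794, 0.528, 0.286], 'force': [-3.442, 5.451, -1.688], 'grip_width': 0.203}
[-0.8  0.1  1.6] [0.47 0.97 0.6 ] 0.08263553020425118
go [0.008, -0.001, -0.016] [-0.175, -0.048, 0.256] rows>= 3
go [0.008, -0.001, -0.016] [-0.234, -0.064, 0.345] rows>= 4
go [0.008, -0.001, -0.016] [-0.263, -0.072, 0.387] rows>= 4
```

Turning smoothly, with axial torque around 0.1 N m as expected. Continuing to just past the stop.

Request:
drive_tool(
  rows=[
    [[0,0,0,-0.06,-0.02,0.09],[0,0,0,-0.12,-0.03,0.17],[0,0,0,-0.175,-0.048,0.256],[0,0,0,-0.2,-0.055,0.3],[0,0,0,-0.234,-0.064,0.345],[0,0,0,-0.234,-0.064,0.345]],
  ],
)

```text
time_s: 21.92
eef_pos: [428.4, 227.5, 278.4]
ee_rot: [0.181, 0.58, 0.758, 0.238]
force: [-3.6, 4.2, -1.1]
grip_width: 0.204
```

```bash
cat > kc.py <<'E'
from kplan import *
from go import rel
from rig import ctrl
s=ctrl.sense(); M=R.from_quat(np.r_[s["ee_rot"][1:],s["ee_rot"][0]]); d=(M*kR(0,-1).inv()).as_rotvec()
print("tool th",(d@nw).round(3),"grip",s["grip_width"].round(3),"F",s["force"].round(1), s["wrist_torque"].round(2), "axial",(s["wrist_torque"]@nw).round(2),"off",(np.array(s["eef_pos"])-GR-159*nw).round(1))
E
python3 kc.py
```

```text
Traceback (most recent call last):
  File "kc.py", line 5, in <module>
    print("tool th",(d@nw).round(3),"grip",s["grip_width"].round(3),"F",s["force"].round(1), s["wrist_torque"].round(2), "axial",(s["wrist_torque"]@nw).round(2),"off",(np.array(s["eef_pos"])-GR-159*nw).round(1))
                                           ^^^^^^^^^^^^^^^^^^^^^
AttributeError: 'float' object has no attribute 'round'
```

```bash
sed -i 's/s\["grip_width"\].round(3)/round(s["grip_width"],3)/' kc.py; python3 kc.py
```

```text
tool th 1.57 grip 0.204 F [-3.6  4.2 -1.1] [0.31 0.87 0.34] axial -0.02 off [-1.6  0.4  1.1]
```

Request:
drive_tool(
  rows=[
    [[0,0,0,-0.018,-0.005,0.026],[0,0,0,-0.035,-0.01,0.052],[0,0,0,-0.035,-0.01,0.052],[0,0,0,-0.035,-0.01,0.052]],
  ],
)

```text
time_s: 22.42
eef_pos: [428.2, 227.8, 278.5]
ee_rot: [0.192, 0.543, 0.784, 0.23]
force: [-3.3, 4.0, 1.1]
grip_width: 0.2
```

```bash
python3 kc.py
```

```text
tool th 1.664 grip 0.2 F [-3.3  4.   1.1] [ 1.69  0.83 -1.  ] axial -1.88 off [-1.8  0.6  1.2]
```

Axial torque rose from about 0 to 1.9 N m, so the knob is at its stop. I'm opening the fingers and backing straight out.

Request:
drive_tool(
  rows=[
    [[0,0,0,0,0,0],[0,0,0,0,0,0],[0,0,0,0,0,0]],
  ],
  fingers=-0.15,
)

```text
time_s: 22.8
eef_pos: [428.2, 227.7, 278.5]
ee_rot: [0.192, 0.543, 0.784, 0.23]
force: [-0.5, 0.6, -0.3]
grip_width: 0.426
```

Request:
drive_tool(
  rows=[
    [[-0.06,-0.02,0.1,0,0,0],[-0.22,-0.06,0.33,0,0,0],[-0.5,-0.14,0.74,0,0,0],[-0.65,-0.18,0.97,0,0,0],[-0.65,-0.18,0.97,0,0,0]],
  ],
)

```text
time_s: 23.42
eef_pos: [362.4, 209.6, 377.5]
ee_rot: [0.194, 0.542, 0.784, 0.232]
force: [0.4, 0.3, 0.0]
grip_width: 0.425
```

Request:
drive_tool(
  rows=[
    [[-0.3,-0.3,0.2,0,0,0],[-0.5,-0.7,0.3,0,0,0],[-0.6,-1,0.3,0,0,0],[-0.6,-1,0.3,0,0,0]],
  ],
)

```text
time_s: 23.92
eef_pos: [302.4, 108.4, 407.2]
ee_rot: [0.194, 0.544, 0.783, 0.231]
force: [-0.5, -0.3, -0.3]
grip_width: 0.425
```

```bash
python3 log.py; python3 - <<'E'
from h import *
im=viewer.capture("scene");cv2.imwrite("pics/s12.png",im[:,:,::-1])
im=viewer.capture("top");crop(im,80,150,140,110,5,"pics/t12.png")
E
```

```text
{'time_s': 23.925, 'joints': [-0.08, -0.282, 2.137, 0.298, 0.724, -0.603], 'eef_pos': [302.377, 108.42, 407.18], 'ee_rot': [0.194, 0.544, 0.783, 0.231], 'force': [-0.542, -0.297, -0.348], 'grip_width': 0.425}
```

View pics/s12.png

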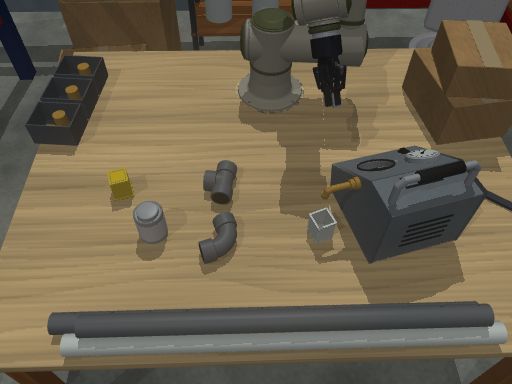

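View pics/t12.png

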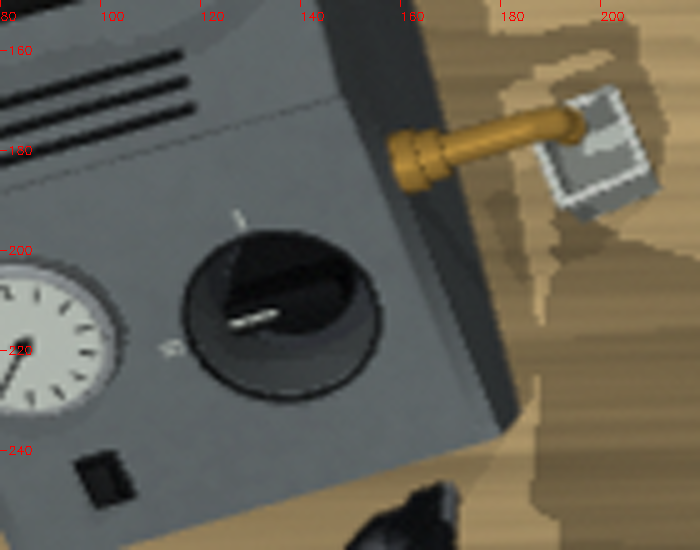

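```bash
python3 - <<'E'
from knob import *
for th in(1.4,1.5,1.57,1.65):
    a=proj("top",W(g+8*n+30*bar(th)))[0]; b=proj("top",W(g+8*n))[0]; d=a-b
    print(th,((a-[80,150])*5).round(0),((b-[80,150])*5).round(0),"ang %.1f"%(np.degrees(np.arctan2(-d[1],d[0]))%360))
print(np.degrees(np.arctan2(-12,-47))%360)
im=viewer.capture("top");crop(im,108,190,55,45,14,"pics/t13.png")
E
```

```text
1.4 [222. 315.] [282. 307.] ang 187.7
1.5 [224. 320.] [282. 307.] ang 192.8
1.57 [225. 323.] [282. 307.] ang 196.4
1.65 [227. 327.] [282. 307.] ang 200.6
194.32271997820354
```

View pics/t13.png

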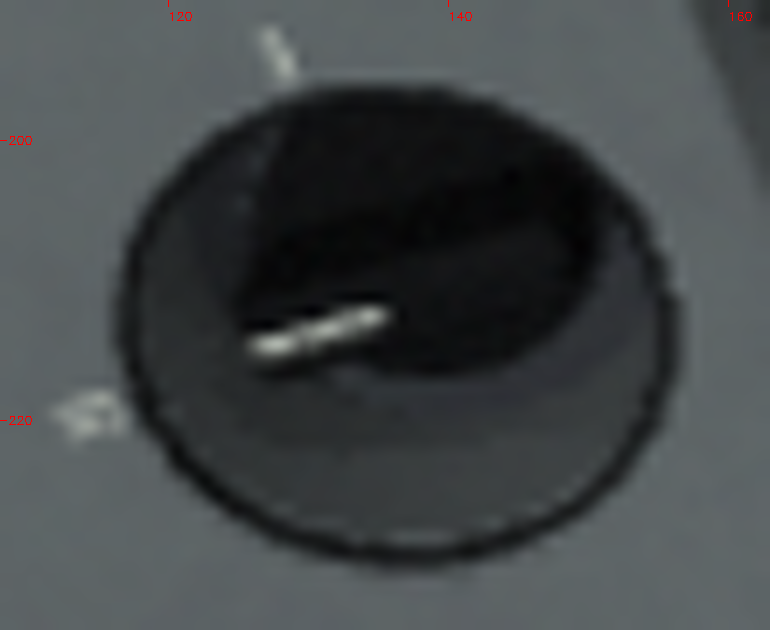

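```bash
python3 - <<'E'
from knob import *
def pca(im,x0,x1,y0,y1,t):
    gr=im[y0:y1,x0:x1].astype(float).mean(2); w=np.clip(gr-t,0,None); yy,xx=np.mgrid[y0:y1,x0:x1]
    c=np.array([(w*xx).sum(),(w*yy).sum()])/w.sum(); d=np.stack([xx-c[0],yy-c[1]]); C2=(w*d[:,None]*d[None]).sum((2,3))/w.sum()
    l,v=np.linalg.eigh(C2); a=np.degrees(np.arctan2(-v[1,1],v[0,1]))%180; return c,a,l
a0=cv2.imread("pics/top0.png")
im=viewer.capture("top")[:,:,::-1]
# pump pose shift in top image: +0.9,+0.3 px
for nm,I,b in(("start",a0,(127,139,200,213)),("now",im,(123,138,209,217))):
    c,a,l=pca(I,*b,70); print(nm,c.round(2),a.round(1),l.round(2))
    for th in np.arange(0,1.75,.05):
        A=proj("top",W(g+8*n+28*bar(th)))[0]; B=proj("top",W(g+8*n+8*bar(th)))[0]; d=A-B
        p=np.degrees(np.arctan2(-d[1],d[0]))%180
        if abs(p-a)<4: print("  th %.2f ang %.1f mid"%(th,p),((A+B)/2).round(1))
E
```

```text
start [132.84 206.29] 125.0 [0.17 6.27]
  th 0.15 ang 123.4 mid [132.7 205.8]
  th 0.20 ang 126.3 mid [132.4 205.9]
now [130.2  213.17] 15.7 [0.11 7.23]
  th 1.50 ang 12.8 mid [129.4 212.9]
  th 1.55 ang 15.3 mid [129.5 213.2]
  th 1.60 ang 17.9 mid [129.7 213.5]
```

The marker line reads 1.555 ± 0.03 rad, which is the stop within error. The tub stands upright under the spout, and the tin, tee, elbow and yellow tub are at their starting pixels. The arm is clear, so I'm handing in.

```bash
python3 -c "
from rig import ctrl
print(ctrl.finish_job())"
```

```text
the job is handed in; nothing more can be done
None
```

The white tub is upright on the bench under the drain spout, and the drain knob was then turned anticlockwise to its stop. I handed the job in at about 24 s of the 72 s allowed.

I gripped the tub from the side, lifted it and rolled it 180°. I set it down leaning on its front bottom edge with about 5 N of contact and let it settle upright. Only then did I grip the knob bar and turn it; axial torque rose from about 0 to 1.9 N m as it met the stop.

**Final checks:**
- **Tub:** it is mouth-up, with the mouth centre at about (612, 107) mm and the spout at about (606, 103) mm. That is a 7–8 mm offset, so the outlet is inside the 44 mm opening. The tub twisted about 9° as it settled. The two cameras differed by 3–7 mm on these points.
- **Knob:** the marker line reads 1.555 ± 0.03 rad, which agrees with the 1.57 stop. The tool itself read 1.66 rad under load at the stop, which I put down to give in the grip.
- **Everything else:** the tin, tee, elbow and yellow tub appear unmoved, and the arm was clear of everything at the end.

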